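# Clear the rack, rack the full-length brass rods and shut the keeper

### The job

Get the rod rack ready by swinging its keeper arm fully clear and putting the stray offcut that lies in the rack back into the tray, then pick every full-length square brass rod out of the mixed tray and rack it: one end through an eye of the upright strip, the other lying down in the notch straight opposite, sticking out clearly (at least 1 cm) at both ends, one rod to an eye. When all the rods are racked, swing the keeper fully shut over them; leave all the other brass pieces in the tray and everything else on the bench alone.

Things in the scene. Friction and masses are not known exactly. Their poses are not given: they have to be found in the camera images.
- rack: Fixed steel rod rack. Origin on the bench under the middle of the notched rail; x runs level from rail to eye strip, y along the rail, z up. Base plate 8 mm thick, x -25 to 165 mm. Rail at x = 0: 190 mm long, 8 mm thick; 4 notches 18 mm wide, 45 mm pitch, floors 55 mm above the bench, teeth 12 mm higher. Upright eye strip at x = 140 mm: 4 mm thick, top 80 mm above the bench.
- keeper (a joint): Keeper: level aluminium bar 14 mm wide, 8 mm thick, underside 69 mm above the bench (4 mm over racked rods), on a vertical hinge at the +y end of the rail. 0 = shut, along the rail over all notches (knob at the -y end); grows as it swings away from the eye strip (towards rack -x); 1.57 = square to the rail; stop at 1.7. Stays where left.
- keeper_knob (a point): Top centre of the upright round knob on the keeper's free end: 14 mm diameter, 30 mm tall above the bar, 200 mm from the hinge axis.
- keeper_hinge (a point): Keeper hinge axis (vertical), at the height of the keeper's underside.
- tray: Fixed white plastic tray 290 x 280 mm outside, walls 5 mm thick, 40 mm high, floor 5 mm thick; origin under its centre, x along its 290 mm side (rods lie roughly along x).
- eye0 (a point): Centre of eye 0, a 17 x 17 mm square hole in the eye strip (mid-plane), its lower edge level with the floor of the notch facing it (at the same rack y); axes as the rack's.
- rod0: Full-length square brass rod 200 x 10 x 10 mm, 0.17 kg, lying on the flat strips in the tray; origin at its centre, x along it. None if absent.
- eye1 (a point): Centre of eye 1, a 17 x 17 mm square hole in the eye strip (mid-plane), its lower edge level with the floor of the notch facing it (at the same rack y); axes as the rack's.
- rod1: Full-length square brass rod 200 x 10 x 10 mm, 0.17 kg, lying on the flat strips in the tray; origin at its centre, x along it. None if absent.
- eye2 (a point): Centre of eye 2, a 17 x 17 mm square hole in the eye strip (mid-plane), its lower edge level with the floor of the notch facing it (at the same rack y); axes as the rack's.
- rod2: Full-length square brass rod 200 x 10 x 10 mm, 0.17 kg, lying on the flat strips in the tray; origin at its centre, x along it. None if absent.
- eye3 (a point): Centre of eye 3, a 17 x 17 mm square hole in the eye strip (mid-plane), its lower edge level with the floor of the notch facing it (at the same rack y); axes as the rack's.
- rod3: Full-length square brass rod 200 x 10 x 10 mm, 0.17 kg, lying on the flat strips in the tray; origin at its centre, x along it. None if absent.
- offcut0: Short square brass offcut 55 x 10 x 10 mm on the tray floor, origin at its centre, x along it; stays in the tray.
- offcut1: Short square brass offcut 55 x 10 x 10 mm on the tray floor, origin at its centre, x along it; stays in the tray.
- offcut2: Short square brass offcut 55 x 10 x 10 mm on the tray floor, origin at its centre, x along it; stays in the tray.
- strip0: Flat brass strip 12 x 200 x 4 mm on the tray floor under the rods, origin at its centre, y along it; stays in the tray.
- tab0: Flat brass tab 35 x 25 x 4 mm on the tray floor, origin at its centre; stays in the tray.
- strip1: Flat brass strip 12 x 200 x 4 mm on the tray floor under the rods, origin at its centre, y along it; stays in the tray.
- tab1: Flat brass tab 35 x 25 x 4 mm on the tray floor, origin at its centre; stays in the tray.
- offcut3: Stray short square brass offcut 55 x 10 x 10 mm, lying on the rack's base plate between rail and eye strip at the start; origin at its centre, x along it; belongs in the tray.
- jar: Bystander: amber glass jar, 52 mm diameter, 60 mm tall; origin under its centre.
- driver: Bystander: screwdriver lying on the bench; origin under its middle.
There are look-alikes about, which are no part of the job. What is shaped like the rod0 but blue is not meant.

How it is judged:
By the outcome, as a careful person would: the job done as asked, in the order asked, and still so for the second after the job is handed in, with the robot touching nothing.
Of rod0, rod1, rod2, rod3 only 3 to 4 are there at a start; the rules pass over those that are not, and their reading is None.
At some moment in a run one of rod0, rod1, rod2, rod3 may be knocked a few centimetres aside while the robot is not near it.
Once in a run the grip may slacken for a moment while it holds something.
It also fails if it takes over 210 s, if anything falls off the work surface, if the arm or the gripper's body presses on something with over 40 N, if the wrist force passes 120 N, or if a joint passes its speed limit or range.

### The arm

A 6-joint arm with a two-finger parallel gripper is mounted at the origin on the work surface. World frame = base frame: x ahead of the robot, y to its left, z up, the work surface at z = 0. Lengths are in mm, angles in rad, forces in N, time in s.
With the tool pointing down it reaches from about 350 to 775 mm from the base axis. Payload 7.3 kg.
Tool frame: the origin (TCP) lies at the very end of the fingers, on their centre line; the grasp point (between the pads) lies 19 mm behind it; z points along the fingers, x is the direction in which the jaws open and shut, and the axes are right-handed (so a half turn about z gives the same grasp; the last joint's range is limited). The gripper opens to 92 mm and grips with 3 to 60 N. Pads are 19 mm wide; open, the fingers measure 130 mm over their backs; the gripper's body (75 mm by 190 mm) begins 47 mm behind the grasp point.
Start: joints at [-1.28, 0.342, 1.524, -0, 1.275, -0.146], TCP at [222.121, -475.718, 226.741] pointing down, gripper open.
Joint ranges: [-2.53, 2.53], [-0.77, 2.02], [0.04, 2.7], [-1, 4.14], [0.28, 2.66], [-3.11, 3.11]. Speed limits (rad/s): [2.57, 2.57, 3.14, 3.14, 3.14, 3.14].

### API

Orientations are given as [roll, pitch, yaw] about the fixed x, y, z axes, in that order (R = Rz(yaw) Ry(pitch) Rx(roll)).
In Python, from plant import bot, capture, camera_params gives the robot as it stands.
- The arm moves only by the shell command python3 -m jog 'ROWS' [OPENING]. ROWS is a JSON object of lists of equal length, an entry for each row: "xyz": the shift along the world's x, y, z as a fraction of full scale, a list of three; "angular": the turn, a rotation vector about the world's x, y, z as a fraction of full scale, a list of three. In form: {"xyz": [[x, y, z], ...], "angular": [[wx, wy, wz], ...]}. A call has 1 to 10 rows; each row shifts and turns the pose as measured when the row begins; what a row does not reach is not made up. Full scale, the value 1, is 2 cm for a shift and 6 degrees for a turn. A row lasts 1/10 s, in which the tool goes at most 50 mm and 8.59 degrees, less where a joint would pass 70% of its speed; a pose out of reach is approached as far as the arm can. A call with a number of a shift or a turn outside -1 to 1 is refused whole. A call with a gripper value outside its range is refused whole. OPENING is the closure, from -1 (fully open) to 1 (shut), set as the call begins (- or left out, the last holds). The fingers move at their own pace and stop on an object; the grip force is fixed at half the most. Time passes only in rows, so rows that do not move let the fingers close. It gives the time, the measured TCP pose, the force and the opening at its end, in the units of the state.
- bot.get_obs(): the state, without advancing time (a new reading comes with each control period).
- capture(name): name is "scene" or "top" or "wrist"; returns the picture (480x640x3 uint8, red, green, blue); there is no depth.
- camera_params(name): a dict with "fx", "fy", "cx", "cy" (pixels), "k1" (the pictures are not rectified: a ray, as slopes to the right and down, at radius r is drawn at 1 + k1 r^2 times it, then the intrinsics apply), "rvec" (rotation vector, rad) and "tvec" (3), from world to camera coordinates, as OpenCV has them. Camera axes: x right, y down, z forward; pixel columns grow to the right and rows downward; lengths in mm; the calibration is good to about 2 mm. A picture is of the moment at which its call begins: read the wrist's pose just before it. camera_params takes no time and is no camera call; for the wrist camera it gives the pose at the moment of the call.
- bot.close_job(): hands the job in, once; it reports no verdict.
The state is a dict: "time": time; "joint_positions": joint angles; "dq": joint speeds; "tau": joint torques, N m; "tool_pos": TCP position; "tcp_rot": TCP orientation; "contact_force": force on the tool from outside, world axes, zero at the start; "moment": the same for the moment, N m; "grip_width": finger opening in mm.
Only numpy, scipy, OpenCV 4.12 (cv2) and the standard library are available. Lean on these libraries where they do the work, as an engineer would, in place of code of your own. Each camera call takes 0.05 s, during which the arm holds its last target.

## Working session

There is one attempt and no reset: what is moved stays moved. The work goes in short steps, Python scripts to look and compute and a shell command to move; the robot and the scene stay as the last step left them, time stands still between calls to the robot, and variables do not carry over. Pictures are saved under pics/ and viewed, and the job is handed in when it is done.

```bash
ls; mkdir -p pics
python3 - <<'E'
from plant import bot,capture,camera_params
import cv2
print(bot.get_obs())
for n in("scene","top","wrist"):
    p=camera_params(n);print(n,p)
    cv2.imwrite(f"pics/{n}0.png",capture(n)[:,:,::-1])
E
```

```text
pics
{'time': 0.0, 'joint_positions': array([-1.27998987e+00,  3.42697036e-01,  1.52501019e+00, -1.22182935e-05,
        1.27539735e+00, -1.45994253e-01]), 'dq': array([-1.04884521e-03, -9.22473280e-04, -4.50224027e-04,  4.97283658e-04,
       -2.73510420e-04,  8.45420910e-05]), 'tau': array([-2.63285358e-03, -4.31254399e+01, -2.44224483e+01,  7.13691255e-02,
        5.58120373e-02, -1.47902188e-04]), 'tool_pos': array([ 221.99967976, -475.30674506,  226.06067833]), 'tcp_rot': array([-3.14138426e+00,  1.49754173e-03, -1.13399189e+00]), 'contact_force': array([0.45067818, 0.21330584, 1.25100774]), 'moment': array([ 0.04489685, -0.04894421,  0.01026474]), 'grip_width': 92.01660583373082}
scene {'fx': 440.8737322007947, 'fy': 440.8737322007947, 'cx': 318.53176579884195, 'cy': 239.1108425948243, 'k1': 0.010951210347773192, 'rvec': array([ 1.79671407,  1.78794234, -0.65914316]), 'tvec': array([ -48.55829115, -331.19467179, 1280.05511806])}
top {'fx': 569.9053178908798, 'fy': 569.9053178908798, 'cx': 319.5836737414889, 'cy': 243.00231862598892, 'k1': -0.11964282856898535, 'rvec': array([ 2.16851285, -2.23197403,  0.08731643]), 'tvec': array([  55.71222059,  519.01068707, 1504.73543075])}
wrist {'fx': 354.8699017884121, 'fy': 354.8699017884121, 'cx': 315.423405936976, 'cy': 243.27196321147636, 'k1': 0.00851675875223846, 'rvec': array([-2.45885303,  1.56622248,  0.20624395]), 'tvec': array([-525.32246178,  -30.53172921,  389.76595085])}
```

View pics/scene0.png

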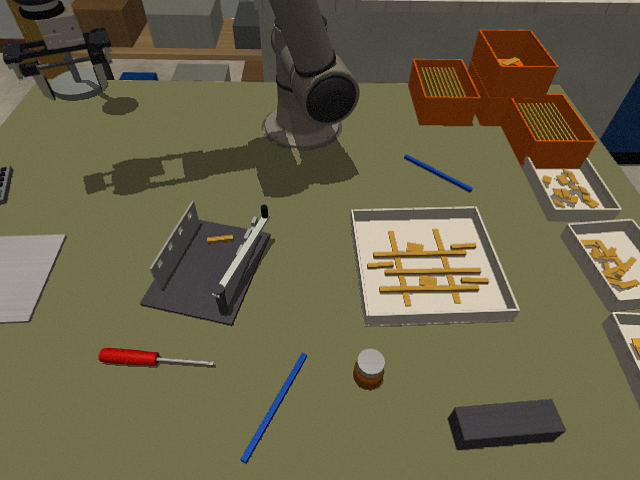

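View pics/top0.png

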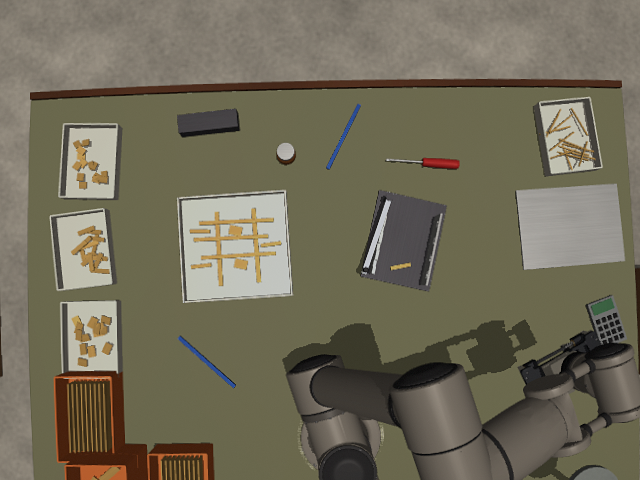

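View pics/wrist0.png

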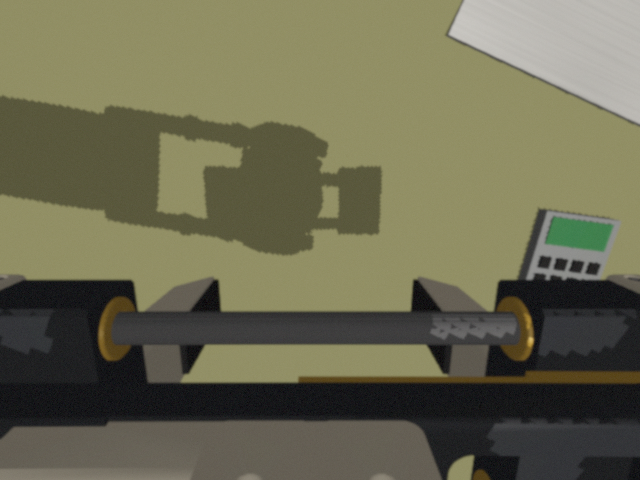

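```bash
cat > h.py <<'E'
import numpy as np,cv2
from plant import bot,capture,camera_params
def KD(p): return np.array([[p['fx'],0,p['cx']],[0,p['fy'],p['cy']],[0,0,1.]]),np.array([p['k1'],0,0,0,0.])
def proj(p,P):
    K,D=KD(p);return cv2.projectPoints(np.array(P,float).reshape(-1,1,3),p['rvec'],p['tvec'],K,D)[0].reshape(-1,2)
def ray(p,uv):
    K,D=KD(p);n=cv2.undistortPoints(np.array(uv,float).reshape(-1,1,2),K,D).reshape(-1,2)
    R=cv2.Rodrigues(p['rvec'])[0];d=np.c_[n,np.ones(len(n))]@R;c=-R.T@p['tvec'];return c,d
def atz(p,uv,z):
    c,d=ray(p,uv);return c+d*((z-c[2])/d[:,2])[:,None]
def crop(img,x0,y0,w,h,s,name):
    c=img[y0:y0+h,x0:x0+w,::-1];cv2.imwrite(name,cv2.resize(c,None,fx=s,fy=s,interpolation=cv2.INTER_CUBIC))
def st():
    o=bot.get_obs();print('t',round(o['time'],2),'p',o['tool_pos'].round(1),'r',o['tcp_rot'].round(3),'F',o['contact_force'].round(1),'g',round(o['grip_width'],1))
    return o
E
python3 - <<'E'
import cv2
t=cv2.imread('pics/top0.png');s=cv2.imread('pics/scene0.png')
def c(i,x,y,w,h,k,n):cv2.imwrite(n,cv2.resize(i[y:y+h,x:x+w],None,fx=k,fy=k,interpolation=cv2.INTER_CUBIC))
c(t,170,185,130,120,6,'pics/t_tray.png');c(t,350,180,110,120,5,'pics/t_rack.png')
c(s,340,195,190,140,4,'pics/s_tray.png');c(s,130,190,160,140,5,'pics/s_rack.png')
E
```

```text
(no output)
```

View pics/t_tray.png

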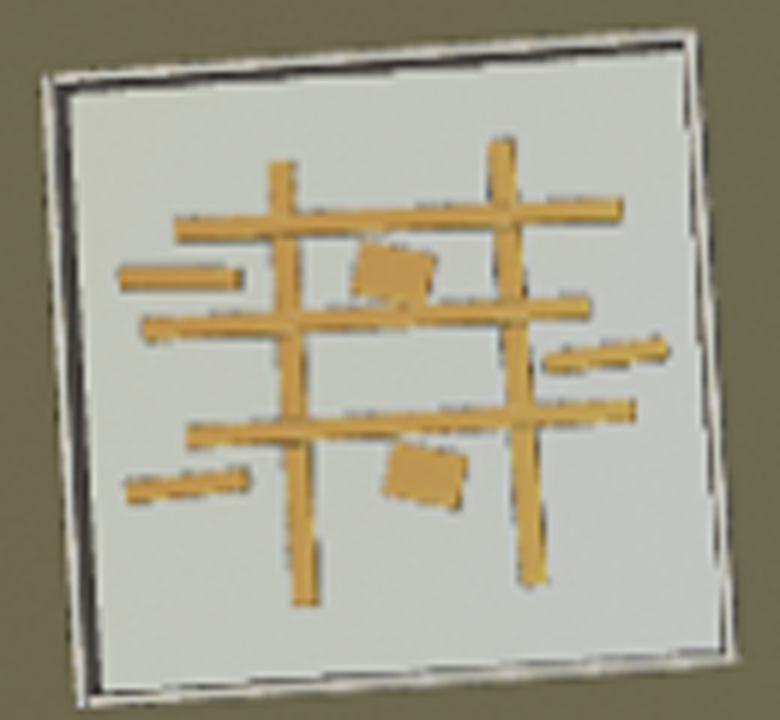

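View pics/t_rack.png

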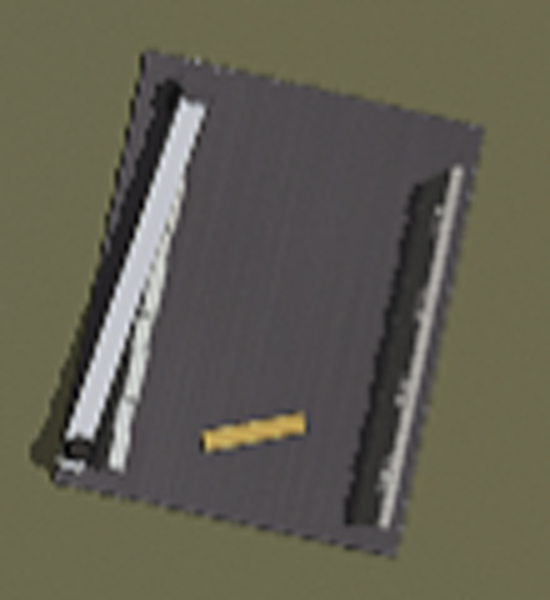

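View pics/s_tray.png

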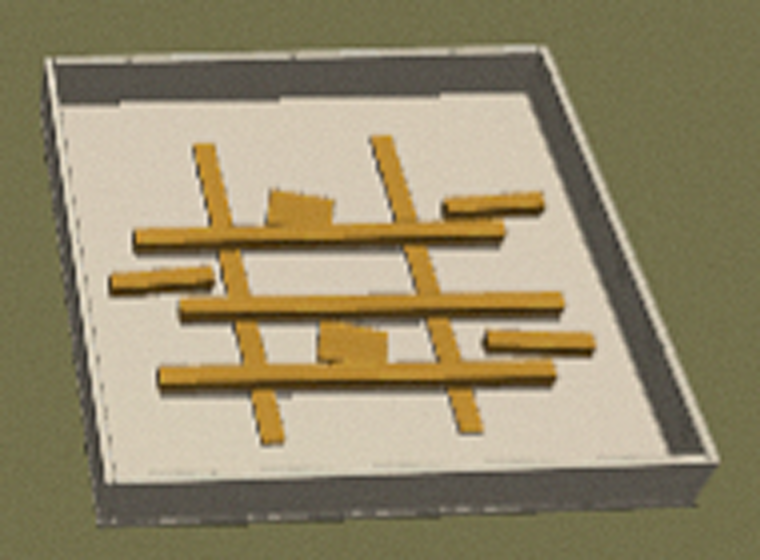

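View pics/s_rack.png

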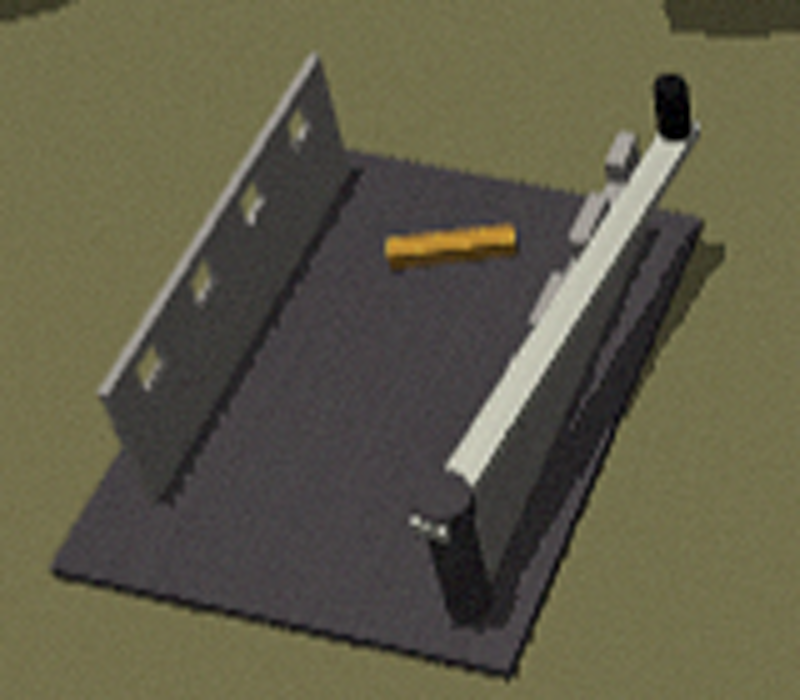

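```bash
cat > fit.py <<'E'
from h import *
from scipy.optimize import least_squares
T=camera_params('top');S=camera_params('scene')
def rk(v,P):
    x,y,a=v[:3];c,s=np.cos(a),np.sin(a);P=np.array(P,float).reshape(-1,3)
    return np.c_[x+c*P[:,0]-s*P[:,1],y+s*P[:,0]+c*P[:,1],P[:,2]]
def model(v,which):
    by1,by0,sy=v[3],v[4],v[5]
    if which=='T': P=[[-25,by1,8],[165,by1,8],[165,by0,8],[-25,by0,8],[140,sy,80],[140,-sy,80],[0,-95,67]]
    else: P=[[138,-67.5,63.5],[138,-22.5,63.5],[138,22.5,63.5],[138,67.5,63.5],[165,by1,8],[-25,by1,8],[-25,by0,8],[140,-sy,80],[140,sy,80]]
    return proj(T if which=='T' else S,rk(v,P))
uT=np.array([[379,191],[446.6,205.6],[429,290.6],[361,276],[442,213.6],[427.4,285],[374,273.6]])
uS=np.array([[189.8,215.2],[180.4,230.8],[170.6,246.2],[160,263.6],[141,304],[232.6,324.4],[270,234],[193,201],[150.6,268.4]])
f=lambda v:np.r_[(model(v,'T')-uT).ravel(),(model(v,'S')-uS).ravel()]
if __name__=='__main__':
    print(atz(T,[[365.6,268]],107),atz(S,[[264,206]],107))
    r=least_squares(f,[500,-50,-1.7,110,-110,95],loss='soft_l1')
    print(r.x.round(3));print(r.fun.reshape(-1,2).round(1))
    v=r.x;np.save('rack.npy',v)
    print('eyes',rk(v,[[140,y,63.5] for y in(-67.5,-22.5,22.5,67.5)]).round(1))
    print('notch',rk(v,[[0,y,55] for y in(-67.5,-22.5,22.5,67.5)]).round(1))
    kt=np.array([g for g in (r.x[0],r.x[1])])
    o=lambda uv,k:np.c_[uv[:,0]/k]
    # tray & parts (top crop x6, offset 170,185)
    g=lambda a:np.array(a,float)/6+[170,185]
    print('tray top corners',atz(T,g([[45,77],[692,32],[736,660],[82,705]]),40).round(1))
    for n,a,z in [('rodA',[[176,230],[622,209]],19),('rodB',[[143,329],[590,307]],19),('rodC',[[188,436],[635,410]],19),('ofc1',[[120,278],[242,279]],15),('ofc2',[[545,362],[667,348]],15),('ofc3',[[126,491],[250,480]],15)]:
        q=atz(T,g(a),z);print(n,q[:,:2].round(1).tolist(),'c',q.mean(0)[:2].round(1),'L',np.linalg.norm(q[1]-q[0]).round(1),'ang',np.arctan2(*(q[1]-q[0])[[1,0]]).round(3))
    g5=np.array([[203,441],[304,422]])/5+[350,180]
    q=atz(T,g5,18);print('stray',q.round(1),q.mean(0),'ang',np.arctan2(*(q[1]-q[0])[[1,0]]).round(3))
    gs=lambda a:np.array(a,float)/4+[340,195]
    for n,a in [('rodC s',[[134,230],[504,222]]),('rodB s',[[179,303],[563,294]]),('rodA s',[[158,370],[554,362]])]:
        q=atz(S,gs(a),19);print(n,q[:,:2].round(1).tolist(),q.mean(0)[:2].round(1))
    q=atz(S,np.array([[387,243],[516,230]])/5+[130,190],18);print('stray s',q.round(1))
E
python3 fit.py
```

```text
[[448.96455491 -70.79155373 107.        ]] [[447.06306584 -70.29956452 107.        ]]
[ 528.752 -115.648   -1.811  130.021 -107.361   94.445]
[[-0.8 -1.4]
 [-0.4 -1.1]
 [ 0.2 -0.4]
 [-0.7 -0.4]
 [-1.1 -1.3]
 [-0.8 -1.1]
 [-1.2 -0.8]
 [-0.5 -0.4]
 [-0.2 -1. ]
 [-0.  -0.4]
 [ 0.2 -0.7]
 [-1.3 -1.4]
 [-0.3 -1.7]
 [-0.2 -1.4]
 [-0.9 -0.4]
 [-0.2 -0.2]]
eyes [[ 429.9 -235.6   63.5]
 [ 473.6 -246.3   63.5]
 [ 517.3 -257.    63.5]
 [ 561.  -267.7   63.5]]
notch [[ 463.2  -99.6   55. ]
 [ 506.9 -110.3   55. ]
 [ 550.6 -121.    55. ]
 [ 594.3 -131.7   55. ]]
tray top corners [[649.2 413.5  40. ]
 [660.6 127.5  40. ]
 [385.  115.5  40. ]
 [373.1 401.3  40. ]]
rodA [[581.8, 360.2], [585.5, 161.3]] c [583.6 260.8] L 198.9 ang -1.553
rodB [[538.1, 375.7], [542.2, 176.6]] c [540.2 276.1] L 199.1 ang -1.55
rodC [[490.0, 356.4], [496.0, 157.7]] c [493.  257.1] L 198.7 ang -1.541
ofc1 [[561.5, 386.4], [559.4, 331.7]] c [560.5 359.1] L 54.8 ang -1.608
ofc2 [[518.6, 197.4], [523.3, 143.1]] c [521.  170.2] L 54.5 ang -1.485
ofc3 [[466.5, 385.3], [469.9, 329.8]] c [468.2 357.6] L 55.6 ang -1.51
stray [[ 447.6 -146.6   18. ]
 [ 456.1 -201.2   18. ]] [ 451.83413794 -173.89220305   18.        ] ang -1.417
rodC s [[496.7, 159.5], [490.4, 359.3]] [493.5 259.4]
rodB s [[545.5, 178.1], [539.1, 378.6]] [542.3 278.4]
rodA s [[587.5, 162.9], [582.3, 363.0]] [584.9 262.9]
stray s [[ 457.8 -198.8   18. ]
 [ 449.9 -143.9   18. ]]
```

Run:
```python
from fit import *
import fit
fit.uT=uT-0.4; fit.uS=uS-0.4
r=least_squares(f,[528,-115,-1.8,130,-107,95]);v=r.x;print(v.round(3),r.fun.reshape(-1,2).round(1).tolist());np.save('rack.npy',v)
inv=lambda P:((np.array(P)-v[:2])@np.array([[np.cos(v[2]),-np.sin(v[2])],[np.sin(v[2]),np.cos(v[2])]]))
k=(atz(T,[[365.2,267.6]],107)+atz(S,[[263.6,205.6]],107))[0]/2;print('knob',k,inv(k[:2]))
# hinge post: scene crop (445,495) top of post ; 
print('hinge?',[ (z,inv(atz(S,[[130+445/5-.4,190+495/5-.4]],z)[0,:2]).round(1)) for z in(77,85,90)])
print('hinge top?',[ (z,inv(atz(T,[[350+172/5-.4,180+95/5-.4]],z)[0,:2]).round(1)) for z in(77,85,90)])
print('stray',inv([453,-172.5]))
```

```text
[ 528.659 -115.872   -1.812  130.386 -106.46    94.385] [[-0.2, -1.1], [0.2, -0.7], [0.7, -0.2], [-0.2, -0.3], [-0.6, -0.8], [-0.3, -0.6], [-0.7, -0.3], [-0.1, -0.1], [0.2, -0.7], [0.3, -0.1], [0.5, -0.4], [-1.1, -1.0], [-0.1, -1.2], [0.0, -0.7], [-0.5, -0.1], [0.1, 0.1]]
knob [447.94676791 -70.5088987  107.        ] [-24.784003   -89.20772659]
hinge? [(77, array([  0.7, 105.9])), (85, array([ -2.6, 110.9])), (90, array([ -4.6, 114. ]))]
hinge top? [(77, array([-12. ,  98.1])), (85, array([-12.8,  96.8])), (90, array([-13.3,  96. ]))]
stray [ 73.0519054  -59.95272828]
```

```bash
python3 -m jog '{"xyz":[[0.47,0.84,-0.05],[0.47,0.84,-0.05],[0.47,0.84,-0.05],[0.47,0.84,-0.05],[0.47,0.84,-0.05],[0.47,0.84,-0.05],[0.47,0.84,-0.05],[0.47,0.84,-0.05],[0.47,0.84,-0.05],[0.47,0.84,-0.05]],"angular":[[0,0,0.93],[0,0,0.93],[0,0,0.93],[0,0,0.93],[0,0,0.93],[0,0,0.93],[0,0,0.93],[0,0,0.93],[0,0,0.93],[0,0,0.93]]}' -1
```

```text
time: 1.15
tool_pos: [316.9, -301.3, 213.0]
tcp_rot: [-3.139, 0.006, -0.126]
contact_force: [-0.1, -0.1, -0.1]
grip_width: 91.8
```

```bash
python3 -m jog '{"xyz":[[0.47,0.83,-0.1],[0.47,0.83,-0.1],[0.47,0.83,-0.1],[0.47,0.83,-0.1],[0.47,0.83,-0.1],[0.47,0.83,-0.1],[0.47,0.83,-0.1],[0.47,0.83,-0.1],[0.47,0.83,-0.1],[0.47,0.83,-0.1]],"angular":[[0,0,0.93],[0,0,0.93],[0,0,0.93],[0,0,0.93],[0,0,0.93],[0,0,0.93],[0,0,0.93],[0,0,0.93],[0,0,0.93],[0,0,0.93]]}' 
python3 -m jog '{"xyz":[[0.46,0.83,-0.2],[0.46,0.83,-0.2],[0.46,0.83,-0.2],[0.4,0.6,-0.1],[0,0,0]],"angular":[[0,0,0.9],[0,0,0.9],[0,0,0.9],[0,0,0.3],[0,0,0]]}'
python3 - <<'E'
from h import *
st();p=camera_params('wrist');cv2.imwrite('pics/w1.png',capture('wrist')[:,:,::-1])
R=cv2.Rodrigues(p['rvec'])[0];print((-R.T@p['tvec']).round(1),R.round(2).tolist());np.save('w1.npy',np.r_[p['rvec'],p['tvec']])
print(proj(p,[[448,-70.5,107],[429.9,-235.6,63.5]]))
E
```

```text
time: 2.15
tool_pos: [413.0, -126.9, 190.9]
tcp_rot: [-3.136, 0.007, 0.889]
contact_force: [0.2, -1.1, 0.2]
grip_width: 91.9
time: 2.65
tool_pos: [449.7, -60.4, 175.3]
tcp_rot: [-3.134, 0.007, 1.222]
contact_force: [0.9, 0.7, 0.8]
grip_width: 92.0
t 2.65 p [449.7 -60.4 175.3] r [-3.134  0.007  1.222] F [0.9 0.7 0.8] g 92.0
[387.8 -36.4 333.7] [[0.34, 0.94, -0.01], [0.91, -0.33, 0.25], [0.23, -0.09, -0.97]]
[[300.53994904 257.03110533]
 [105.36807084 287.74381061]]
```

View pics/w1.png

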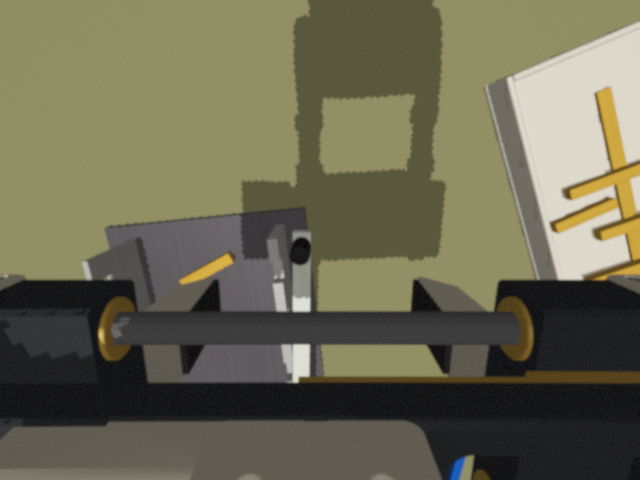

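Run:
```python
from h import *
i=cv2.imread('pics/w1.png')[:,:,::-1];crop(i,80,195,260,190,3,'pics/w1c.png')
```

```text
(no output)
```

View pics/w1c.png

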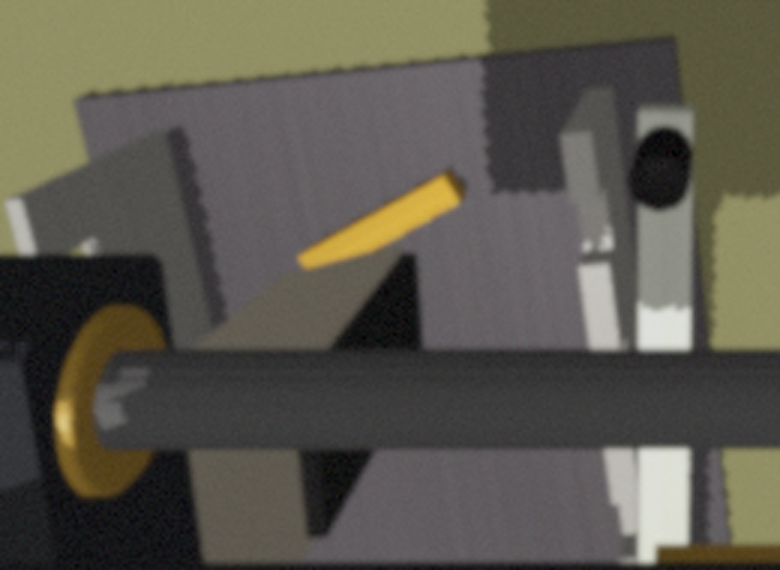

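```bash
python3 -m jog '{"xyz":[[-0.08,-0.25,-0.9],[-0.08,-0.25,-0.9],[0,0,-0.9],[0,0,-0.9],[0,0,-0.9],[0,0,0],[0,0,0],[0,0,0]],"angular":[[0,0,-0.05],[0,0,-0.05],[0,0,-0.05],[0,0,0],[0,0,0],[0,0,0],[0,0,0],[0,0,0]]}' 0.46
```

```text
time: 3.5
tool_pos: [444.4, -76.3, 84.8]
tcp_rot: [-3.136, 0.009, 1.195]
contact_force: [0.3, -0.7, -0.5]
grip_width: 32.6
```

Run:
```python
from h import *
st();p=camera_params('wrist');i=capture('wrist');crop(i,200,180,240,180,3,'pics/w2.png');print(proj(p,[[446.5,-70.3,107]]));st()
```

```text
t 3.5 p [444.4 -76.3  84.8] r [-3.136  0.009  1.195] F [ 0.3 -0.7 -0.5] g 32.6
[[329.38087567 314.87042718]]
t 3.55 p [444.6 -76.4  85. ] r [-3.137  0.009  1.195] F [-0.1  0.6 -0.5] g 28.5
```

View pics/w2.png

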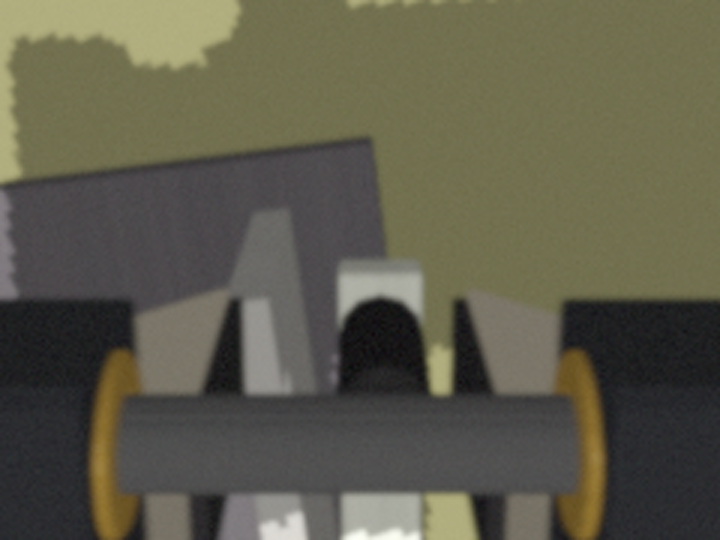

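```bash
cat > arc.py <<'E'
import sys
from h import *
v=np.load('rack.npy');H=(0,109)
def W(x,y):
    c,s=np.cos(v[2]),np.sin(v[2]);return np.array([v[0]+c*x-s*y,v[1]+s*x+c*y])
def knob(a): return W(H[0]-200*np.sin(a),H[1]-200*np.cos(a))
def yaw(a): return np.pi-a+v[2]
def plan(a1,n):
    o=st();p=o['tool_pos'][:2];h=W(*H);d=p-h
    aw=np.arctan2(d[1],d[0]);a=-(aw-v[2])-np.pi/2;a=(a+np.pi)%(2*np.pi)-np.pi
    print('hinge',h.round(1),'r',np.linalg.norm(d).round(1),'a',a.round(3),'yaw err deg',np.degrees(yaw(a)-o['tcp_rot'][2]).round(1))
    q=p;yw=o['tcp_rot'][2]
    for k in range(1,n+1):
        b=a+(a1-a)*k/n;t=knob(b);print(b.round(3),((t-q)/20).round(2),'rot',(np.degrees(yaw(b)-yw)/6).round(2));q=t;yw=yaw(b)
if __name__=='__main__':plan(float(sys.argv[1]),int(sys.argv[2]))
E
python3 -m jog '{"xyz":[[0.11,0.3,0],[0,0,0],[0,0,0]],"angular":[[0,0,0],[0,0,0],[0,0,0]]}' 0.5
python3 arc.py 1.66 20
```

```text
time: 3.85
tool_pos: [448.1, -70.2, 86.8]
tcp_rot: [-3.141, 0.008, 1.194]
contact_force: [-0.2, 0.1, 0.5]
grip_width: 22.9
t 3.85 p [448.1 -70.2  86.8] r [-3.141  0.008  1.194] F [-0.2  0.1  0.5] g 22.9
hinge [ 634.5 -141.9] r 199.7 a 0.126 yaw err deg 0.5
0.203 [0.29 0.71] rot -0.64
0.279 [0.36 0.68] rot -0.73
0.356 [0.41 0.65] rot -0.73
0.433 [0.46 0.62] rot -0.73
0.51 [0.5  0.58] rot -0.73
0.586 [0.54 0.54] rot -0.73
0.663 [0.58 0.5 ] rot -0.73
0.74 [0.62 0.45] rot -0.73
0.816 [0.65 0.4 ] rot -0.73
0.893 [0.68 0.35] rot -0.73
0.97 [0.71 0.3 ] rot -0.73
1.046 [0.73 0.24] rot -0.73
1.123 [0.74 0.19] rot -0.73
1.2 [0.76 0.13] rot -0.73
1.277 [0.76 0.07] rot -0.73
1.353 [0.77 0.01] rot -0.73
1.43 [ 0.77 -0.05] rot -0.73
1.507 [ 0.76 -0.11] rot -0.73
1.583 [ 0.75 -0.16] rot -0.73
1.66 [ 0.73 -0.22] rot -0.73
```

```bash
python3 -m jog '{"xyz":[[0.29,0.71,-0.05],[0.36,0.68,-0.05],[0.41,0.65,0],[0.46,0.62,0],[0.5,0.58,0],[0.54,0.54,0],[0,0,0]],"angular":[[0,0,-0.64],[0,0,-0.73],[0,0,-0.73],[0,0,-0.73],[0,0,-0.73],[0,0,-0.73],[0,0,0]]}'
python3 arc.py 1.66 14
```

```text
time: 4.55
tool_pos: [501.3, 7.8, 86.1]
tcp_rot: [3.14, 0.009, 0.729]
contact_force: [-0.2, -1.8, -0.7]
grip_width: 22.9
t 4.55 p [501.3   7.8  86.1] r [3.14  0.009 0.729] F [-0.2 -1.8 -0.7] g 22.9
hinge [ 634.5 -141.9] r 200.4 a 0.603 yaw err deg -0.1
0.678 [0.6  0.47] rot -0.74
0.754 [0.62 0.44] rot -0.72
0.829 [0.65 0.39] rot -0.72
0.905 [0.68 0.34] rot -0.72
0.98 [0.7  0.29] rot -0.72
1.056 [0.72 0.23] rot -0.72
1.131 [0.73 0.18] rot -0.72
1.207 [0.75 0.12] rot -0.72
1.282 [0.75 0.06] rot -0.72
1.358 [0.76 0.01] rot -0.72
1.433 [ 0.75 -0.05] rot -0.72
1.509 [ 0.75 -0.11] rot -0.72
1.584 [ 0.74 -0.16] rot -0.72
1.66 [ 0.72 -0.22] rot -0.72
```

```bash
python3 -m jog '{"xyz":[[0.6,0.47,-0.05],[0.62,0.44,0],[0.65,0.39,0],[0.68,0.34,0],[0.7,0.29,0],[0.72,0.23,0],[0.73,0.18,0],[0.75,0.12,0],[0,0,0]],"angular":[[0,0,-0.74],[0,0,-0.72],[0,0,-0.72],[0,0,-0.72],[0,0,-0.72],[0,0,-0.72],[0,0,-0.72],[0,0,-0.72],[0,0,0]]}'
python3 arc.py 1.68 6;python3 - <<'E'
from h import *
i=capture('scene');crop(i,120,150,240,180,3,'pics/s2.png')
E
```

```text
time: 5.45
tool_pos: [607.0, 55.0, 84.4]
tcp_rot: [-3.14, 0.019, 0.121]
contact_force: [-0.3, -0.2, -0.5]
grip_width: 22.9
t 5.45 p [607.   55.   84.4] r [-3.14   0.019  0.121] F [-0.3 -0.2 -0.5] g 22.9
hinge [ 634.5 -141.9] r 198.8 a 1.191 yaw err deg 1.0
1.272 [0.8  0.14] rot -0.61
1.354 [0.81 0.01] rot -0.78
1.435 [ 0.81 -0.05] rot -0.78
1.517 [ 0.81 -0.12] rot -0.78
1.598 [ 0.79 -0.18] rot -0.78
1.68 [ 0.78 -0.25] rot -0.78
```

View pics/s2.png

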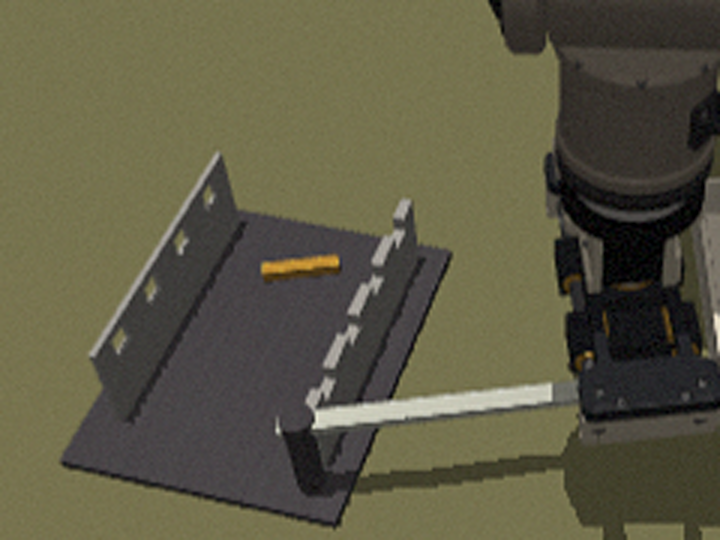

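```bash
python3 -m jog '{"xyz":[[0.8,0.14,0],[0.81,0.01,0],[0.81,-0.05,0],[0.81,-0.12,0],[0.79,-0.18,0],[0,0,0],[0,0,0]],"angular":[[0,0,-0.61],[0,0,-0.78],[0,0,-0.78],[0,0,-0.78],[0,0,-0.78],[0,0,0],[0,0,0]]}'
python3 arc.py 1.69 1
```

```text
time: 6.2
tool_pos: [678.9, 48.4, 82.9]
tcp_rot: [-3.141, 0.033, -0.259]
contact_force: [-0.1, 0.1, -0.2]
grip_width: 23.0
t 6.2 p [678.9  48.4  82.9] r [-3.141  0.033 -0.259] F [-0.1  0.1 -0.2] g 23.0
hinge [ 634.5 -141.9] r 195.4 a 1.559 yaw err deg 1.7
1.69 [ 1.3  -0.16] rot -0.97
```

```bash
python3 -m jog '{"xyz":[[0.6,-0.05,0.05],[0.6,-0.1,0.05],[0.15,-0.05,0.05],[0,0,0],[0,0,0]],"angular":[[0,-0.1,-0.4],[0,-0.1,-0.4],[0,-0.1,0],[0,0,0],[0,0,0]]}'
python3 arc.py 1.7 1;python3 - <<'E'
from h import *
i=capture('wrist');cv2.imwrite('pics/w3.png',i[:,:,::-1]);i=capture('top');crop(i,280,130,180,160,4,'pics/t3.png')
E
```

```text
time: 6.7
tool_pos: [700.4, 44.5, 85.6]
tcp_rot: [-3.134, 0.009, -0.33]
contact_force: [-0.3, -0.3, 0.7]
grip_width: 23.0
t 6.7 p [700.4  44.5  85.6] r [-3.134  0.009 -0.33 ] F [-0.3 -0.3  0.7] g 23.0
hinge [ 634.5 -141.9] r 197.7 a 1.669 yaw err deg -0.6
1.7 [0.33 0.  ] rot -0.39
```

View pics/w3.png

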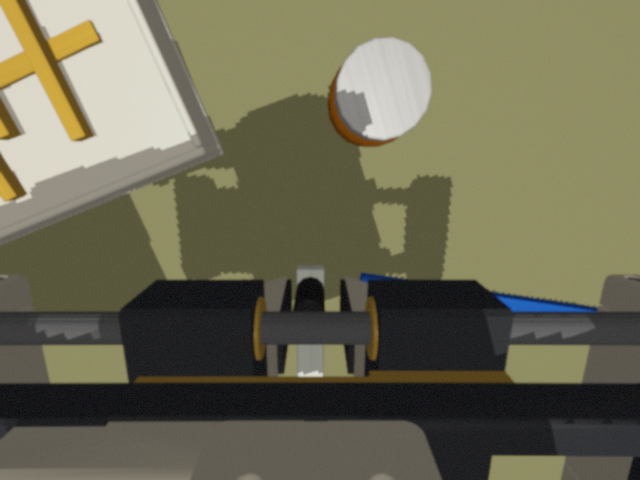

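View pics/t3.png

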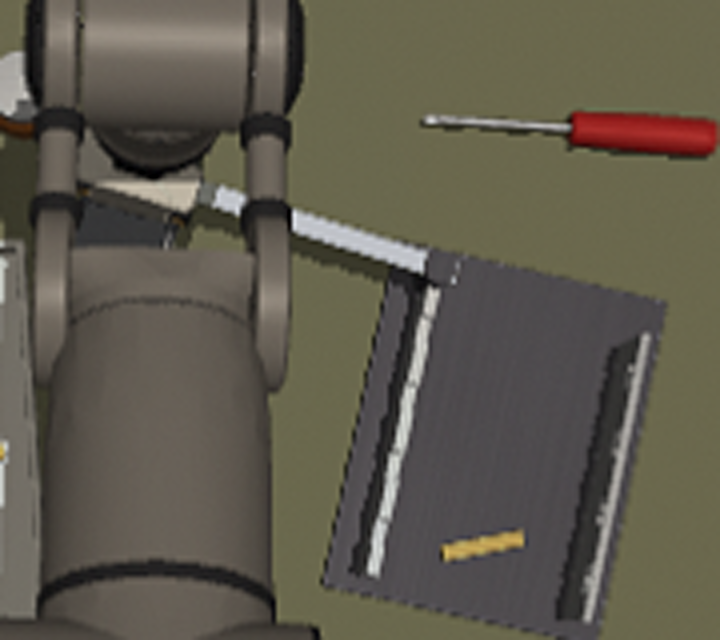

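```bash
python3 -m jog '{"xyz":[[0,0,0.9],[0,0,0.9],[0,0,0.9],[-0.8,-0.7,0.1],[-0.88,-0.77,0],[-0.88,-0.77,0],[-0.88,-0.77,0],[-0.88,-0.77,0],[-0.88,-0.77,0],[-0.88,-0.77,0]],"angular":[[0,0,0],[0,0,0],[0,0,0],[0,0,0.33],[0,0,0.33],[0,0,0.33],[0,0,0.33],[0,0,0.33],[0,0,0.33],[0,0,0.33]]}'
python3 -m jog '{"xyz":[[-0.88,-0.77,0],[-0.88,-0.77,0],[-0.88,-0.77,0],[-0.88,-0.77,0],[-0.7,-0.6,0],[-0.4,-0.4,0],[0,0,0],[0,0,0]],"angular":[[0,0,0.33],[0,0,0.33],[0,0,0.33],[0,0,0.33],[0,0,0.33],[0,0,0.33],[0,0,0],[0,0,0]]}' 0
cat > look.py <<'E'
import sys
from h import *
n=sys.argv[1];o=st();p=camera_params('wrist');i=capture('wrist')
np.save(f'pics/{n}.npy',np.r_[p['rvec'],p['tvec']]);cv2.imwrite(f'pics/{n}.png',i[:,:,::-1])
E
cat >> h.py <<'E'
def wp(n):
    p=dict(camera_params('wrist'));a=np.load(f'pics/{n}.npy');p['rvec'],p['tvec']=a[:3],a[3:];return p
E
python3 look.py w4
```

```text
time: 7.8
tool_pos: [572.9, -61.6, 143.8]
tcp_rot: [-3.134, 0.008, -0.066]
contact_force: [-0.6, -0.8, -0.6]
grip_width: 22.9
time: 8.6
tool_pos: [473.1, -146.5, 145.6]
tcp_rot: [-3.135, 0.007, 0.153]
contact_force: [1.0, 0.2, -0.0]
grip_width: 46.0
t 8.6 p [ 473.1 -146.5  145.6] r [-3.135  0.007  0.153] F [ 1.   0.2 -0. ] g 46.0
```

View pics/w4.png

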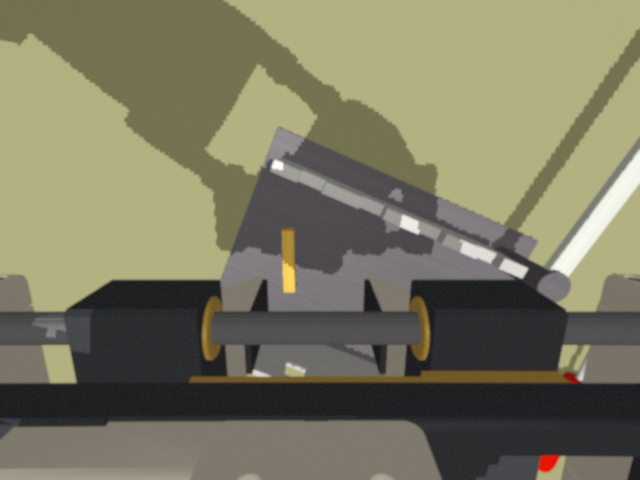

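Run:
```python
from h import *
i=cv2.imread('pics/w4.png')[:,:,::-1];crop(i,210,110,200,190,4,'pics/w4a.png');crop(i,380,150,190,150,4,'pics/w4b.png')
```

View pics/w4a.png

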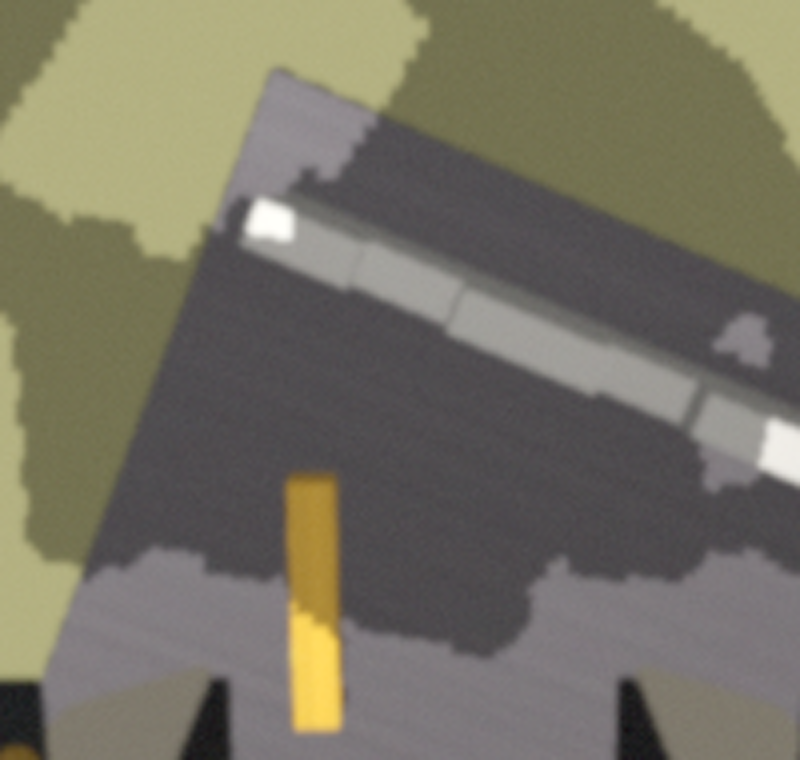

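View pics/w4b.png

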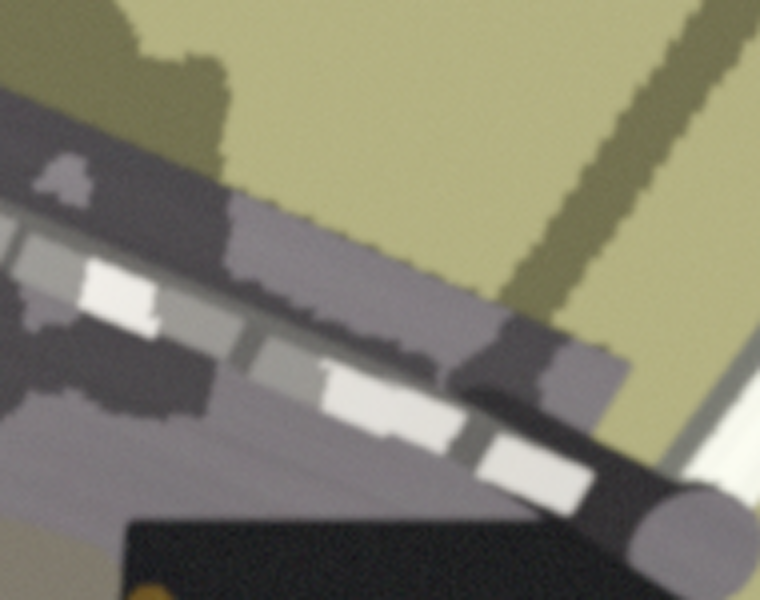

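```bash
cat > fitw.py <<'E'
from fit import *
p=wp('w4')
ya=[-95,-76.5,-58.5,-31.5,-13.5,13.5,31.5,58.5,76.5,95]
P=[[4,y,67] for y in ya]+[[-4,-95,67],[-4,95,67],[-25,-106.5,8]]
a=lambda l:(np.array(l,float)+.5)/4-.5+[210,110]
b=lambda l:(np.array(l,float)+.5)/4-.5+[380,150]
U=np.r_[a([[242,245],[346,292],[447,332],[593,395]]),b([[15,277],[155,337],[250,377],[390,437],[478,478],[572,517]]),a([[258,198]]),b([[595,473]]),a([[275,70]])]
g=lambda v:(proj(p,rk(v,P))-U).ravel()
r=least_squares(g,[528,-115,-1.8],loss='soft_l1');print('wrist only',r.x.round(3),g(r.x).reshape(-1,2).round(1).tolist())
import fit
fit.uT=uT-0.4; fit.uS=uS-0.4
for cam in 'TS':
    def gg(v): return (model(v,cam)-getattr(fit,'u'+cam)).ravel()
    q=least_squares(gg,[528,-115,-1.8,130,-107,95],loss='soft_l1');print(cam,q.x.round(3))
q=atz(p,a([[312,478],[317,731]]),18);print('stray',q.round(1),q.mean(0).round(1),np.arctan2(*(q[1]-q[0])[[1,0]]))
print('hinge',atz(p,b([[695,545]]),77))
E
python3 fitw.py
```

```text
wrist only [ 529.648 -115.96    -1.817] [[0.1, 0.3], [0.2, -0.4], [0.1, 0.3], [0.5, 0.2], [-0.8, 0.0], [-0.0, 0.2], [-0.3, 0.1], [-0.7, -0.2], [0.0, -0.8], [-0.4, -0.8], [0.5, 0.4], [-0.1, 0.3], [1.0, -0.2]]
T [ 527.416 -116.401   -1.813  129.208 -106.065   94.208]
S [ 529.466 -115.497   -1.812  131.383 -105.106   94.386]
stray [[ 450.4 -144.7   18. ]
 [ 458.9 -200.    18. ]] [ 454.7 -172.3   18. ] -1.4182538108079263
hinge [[ 636.480408   -142.46546636   77.        ]]
```

```bash
python3 -m jog '{"xyz":[[-0.5,-0.65,-0.2],[-0.44,-0.64,-0.8],[0,0,-0.9],[0,0,-0.9],[0,0,-0.9],[0,0,-0.9],[0,0,-0.8],[0,0,0],[0,0,0]],"angular":[[0,0,0],[0,0,0],[0,0,0],[0,0,0],[0,0,0],[0,0,0],[0,0,0],[0,0,0],[0,0,0]]}' 0.2
```

```text
time: 9.55
tool_pos: [459.8, -169.0, 34.8]
tcp_rot: [-3.138, 0.001, 0.158]
contact_force: [-0.3, 0.9, 0.6]
grip_width: 36.9
```

```bash
python3 -m jog '{"xyz":[[-0.27,-0.16,0],[0,0,0],[0,0,-0.6],[0,0,-0.5],[0,0,0]],"angular":[[0,0,0],[0,0,0],[0,0,0],[0,0,0],[0,0,0]]}' 0.2; python3 look.py w5
```

```text
time: 10.05
tool_pos: [455.7, -173.0, 13.7]
tcp_rot: [-3.142, -0.003, 0.158]
contact_force: [-0.3, -0.4, 0.4]
grip_width: 36.8
t 10.05 p [ 455.7 -173.    13.7] r [-3.142e+00 -3.000e-03  1.580e-01] F [-0.3 -0.4  0.4] g 36.8
```

View pics/w5.png

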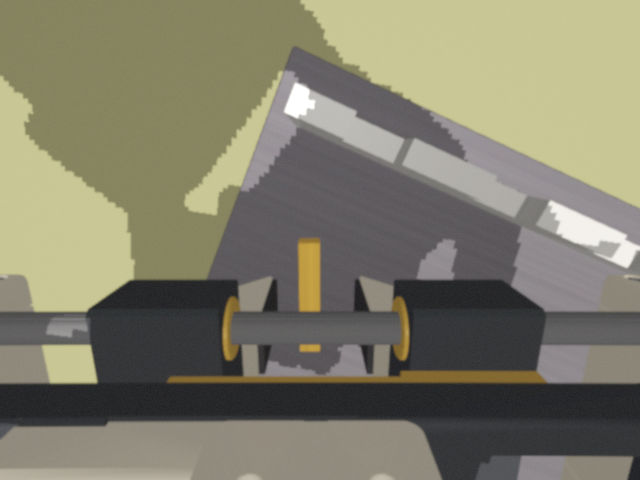

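Offcut at (310,295) sits between the fingers. Lower slightly and grip.

```bash
python3 -m jog '{"xyz":[[0,0,-0.17],[0,0,0],[0,0,0]],"angular":[[0,0,0],[0,0,0],[0,0,0]]}' 0.2;  python3 -m jog '{"xyz":[[0,0,0],[0,0,0],[0,0,0],[0,0,0],[0,0,0]],"angular":[[0,0,0],[0,0,0],[0,0,0],[0,0,0],[0,0,0]]}' 1
```

```text
time: 10.4
tool_pos: [456.1, -173.1, 10.3]
tcp_rot: [3.142, -0.003, 0.158]
contact_force: [0.4, 1.1, 0.2]
grip_width: 36.8
time: 10.9
tool_pos: [456.3, -173.3, 10.8]
tcp_rot: [3.141, -0.004, 0.158]
contact_force: [0.3, -0.4, 0.1]
grip_width: 9.5
```

```bash
python3 -m jog '{"xyz":[[0,0,0.5],[0,0,1],[0,0,1],[0,0,1],[0,0,1],[0,0,1],[0,0.5,0.7],[-0.05,0.95,0],[-0.05,0.95,0],[-0.05,0.95,0]],"angular":[[0,0,0],[0,0,0],[0,0,0],[0,0,0],[0,0,0],[0,0,0],[0,0,0],[0,0,0],[0,0,-0.1],[0,0,-0.1]]}'
python3 -m jog '{"xyz":[[-0.05,0.95,0],[-0.05,0.95,0],[-0.05,0.95,0],[-0.1,0.95,0],[-0.1,0.95,0],[-0.1,0.95,0],[-0.1,0.95,0],[-0.1,0.95,0],[-0.1,0.95,0],[-0.1,0.95,0]],"angular":[[0,0,-0.1],[0,0,-0.1],[0,0,-0.1],[0,0,-0.1],[0,0,-0.1],[0,0,-0.1],[0,0,-0.1],[0,0,-0.1],[0,0,-0.1],[0,0,-0.1]]}'
```

```text
time: 11.9
tool_pos: [452.9, -106.0, 146.6]
tcp_rot: [3.138, -0.008, 0.133]
contact_force: [0.1, 0.7, -0.1]
grip_width: 9.4
time: 12.9
tool_pos: [434.0, 91.9, 154.4]
tcp_rot: [3.136, -0.015, 0.023]
contact_force: [-0.5, 0.2, -0.1]
grip_width: 9.5
```

```bash
python3 -m jog '{"xyz":[[-0.1,0.95,0],[-0.1,0.95,0],[-0.1,0.95,0],[-0.1,0.95,0],[-0.1,0.95,0],[-0.1,0.95,0],[-0.1,0.95,0],[0,0.95,0],[0,0.6,0],[0,0,0]],"angular":[[0,0.05,0],[0,0.05,0],[0,0.05,0],[0,0,0],[0,0,0],[0,0,0],[0,0,0],[0,0,0],[0,0,0],[0,0,0]]}'
python3 -m jog '{"xyz":[[0,0,0],[0,0,0]],"angular":[[0,0,0],[0,0,0]]}'; python3 look.py w6
```

```text
time: 13.9
tool_pos: [417.4, 264.5, 161.6]
tcp_rot: [3.138, -0.005, 0.025]
contact_force: [0.8, -0.2, 0.4]
grip_width: 9.7
time: 14.1
tool_pos: [417.2, 263.7, 161.9]
tcp_rot: [3.138, -0.005, 0.026]
contact_force: [0.0, -0.2, -0.6]
grip_width: 9.4
t 14.1 p [417.2 263.7 161.9] r [ 3.138 -0.005  0.026] F [ 0.  -0.2 -0.6] g 9.4
```

View pics/w6.png

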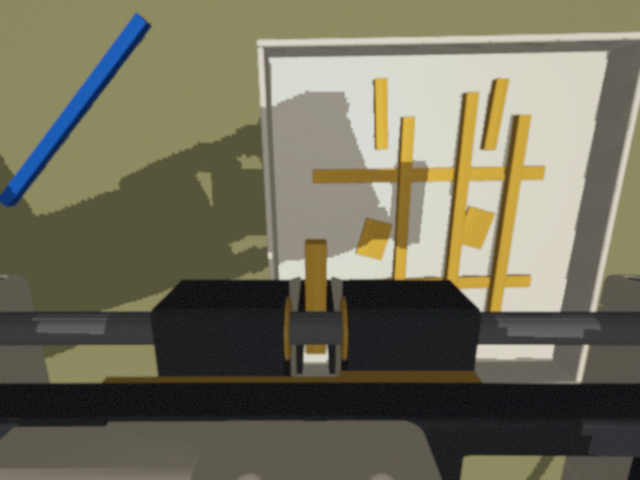

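```bash
python3 -m jog '{"xyz":[[0.05,0,-0.8],[0.05,0,-1],[0.05,0,-1],[0,0,-1],[0,0,-1],[0,0,-1],[0,0,-0.8],[0,0,-0.3],[0,0,0],[0,0,0]],"angular":[[0,0,0],[0,0,0],[0,0,0],[0,0,0],[0,0,0],[0,0,0],[0,0,0],[0,0,0],[0,0,0],[0,0,0]]}'
```

```text
time: 15.15
tool_pos: [422.9, 257.5, 21.2]
tcp_rot: [3.138, -0.008, 0.017]
contact_force: [0.1, -0.6, -0.3]
grip_width: 9.3
```

```bash
python3 -m jog '{"xyz":[[0,0.1,-0.3],[0,0,-0.25],[0,0,0],[0,0,0]],"angular":[[0,0,0],[0,0,0],[0,0,0],[0,0,0]]}'
```

```text
time: 15.55
tool_pos: [424.3, 260.1, 11.4]
tcp_rot: [3.139, -0.012, 0.016]
contact_force: [-0.2, -0.7, -0.7]
grip_width: 9.3
```

```bash
python3 -m jog '{"xyz":[[0,0,-0.13],[0,0,-0.05],[0,0,0]],"angular":[[0,0,0],[0,0,0],[0,0,0]]}'; python3 -m jog '{"xyz":[[0,0,0],[0,0,0],[0,0,0],[0,0,0.4],[0,0,1],[0,0,1],[0,0,1],[0,0,1],[0,0,1],[0,0,0]],"angular":[[0,0,0],[0,0,0],[0,0,0],[0,0,0],[0,0.05,0],[0,0.05,0],[0,0.05,0],[0,0,0],[0,0,0],[0,0,0]]}' 0.48; python3 look.py w7;python3 - <<'E'
from h import *
crop(capture('top'),170,185,130,120,6,'pics/t7.png')
E
```

```text
time: 15.85
tool_pos: [424.5, 260.3, 7.9]
tcp_rot: [3.14, -0.012, 0.017]
contact_force: [-1.1, 0.3, -0.6]
grip_width: 9.4
time: 16.85
tool_pos: [424.1, 260.2, 123.1]
tcp_rot: [3.14, 0.003, 0.017]
contact_force: [0.4, -0.3, -0.0]
grip_width: 24.0
t 16.85 p [424.1 260.2 123.1] r [3.14e+00 3.00e-03 1.70e-02] F [ 0.4 -0.3 -0. ] g 24.0
```

View pics/w7.png

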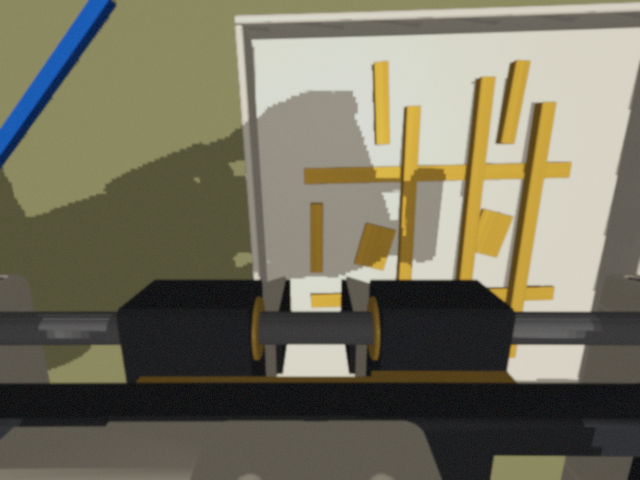

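View pics/t7.png

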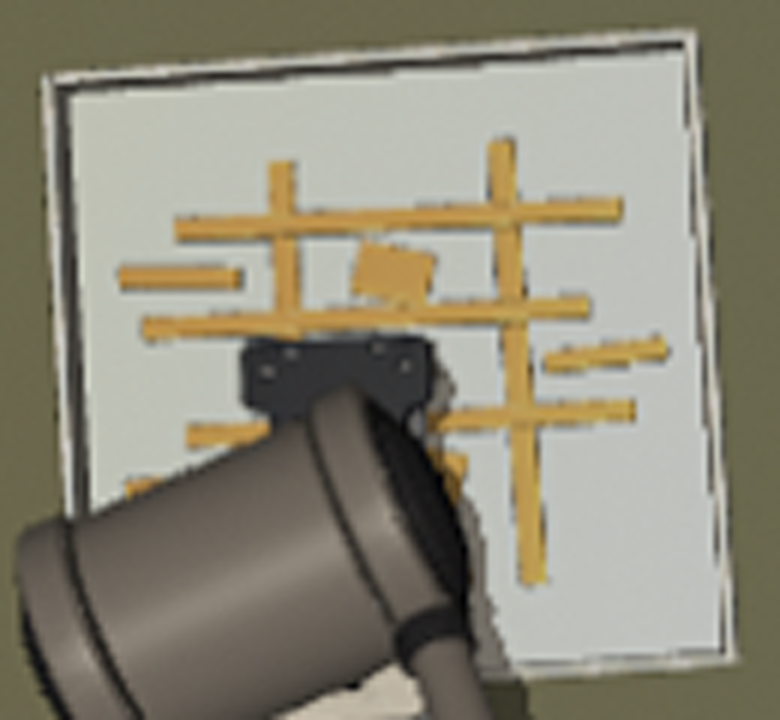

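Run:
```python
from h import *
i=cv2.imread('pics/w7.png')[:,:,::-1];crop(i,290,50,280,240,2.8,'pics/w7a.png')
```

```text
(no output)
```

View pics/w7a.png

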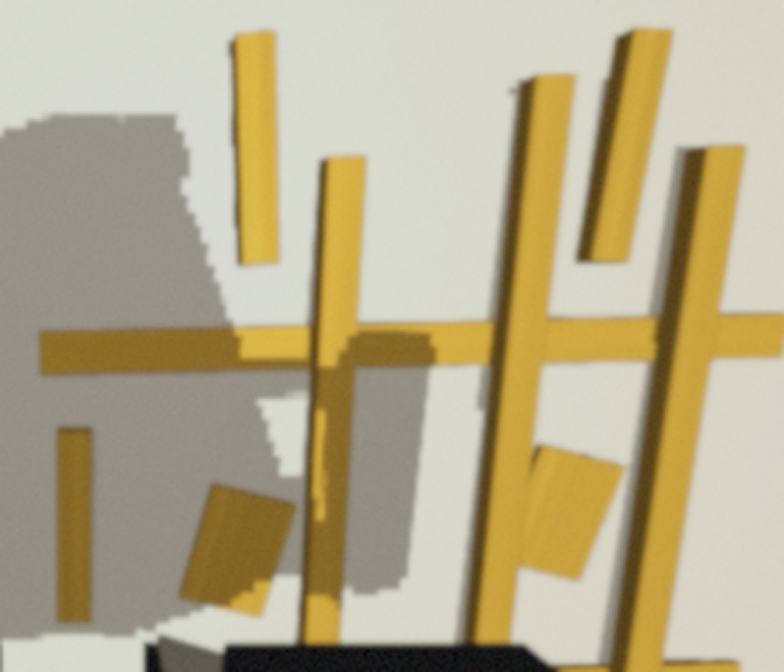

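Run:
```python
from h import *
p=wp('w7')
for n,a in dict(C=[[346,158],[323,640]],B=[[554,75],[495,640]],A=[[727,147],[645,640]]).items():
    q=atz(p,(np.array(a)+.5)/2.8-.5+[290,50],19)
    d=(q[1]-q[0])/np.linalg.norm(q[1]-q[0]);print(n,q[0].round(1),'center',(q[0]+100*d).round(1),'ang',np.arctan2(d[1],d[0]).round(3))
```

```text
C [491.4 358.3  19. ] center [495.2 258.3  19. ] ang -1.533
B [539.8 377.6  19. ] center [542.8 277.7  19. ] ang -1.541
A [584.4 362.   19. ] center [585.5 262.   19. ] ang -1.559
```

```bash
python3 -m jog '{"xyz":[[0.8,0,0],[1,0,0],[1,-0.05,0],[0.6,-0.05,-0.3],[0,0,-0.5],[0,0,-0.5],[0,0,0],[0,0,0]],"angular":[[0,0,0],[0,0,0.1],[0,0,0.1],[0,0,0],[0,0,0],[0,0,0],[0,0,0],[0,0,0]]}' 0.39; python3 look.py w8
```

```text
time: 17.75
tool_pos: [485.3, 255.5, 84.0]
tcp_rot: [3.133, 0.024, 0.039]
contact_force: [-0.4, 0.4, -0.4]
grip_width: 27.8
t 17.75 p [485.3 255.5  84. ] r [3.133 0.024 0.039] F [-0.4  0.4 -0.4] g 27.8
```

View pics/w8.png

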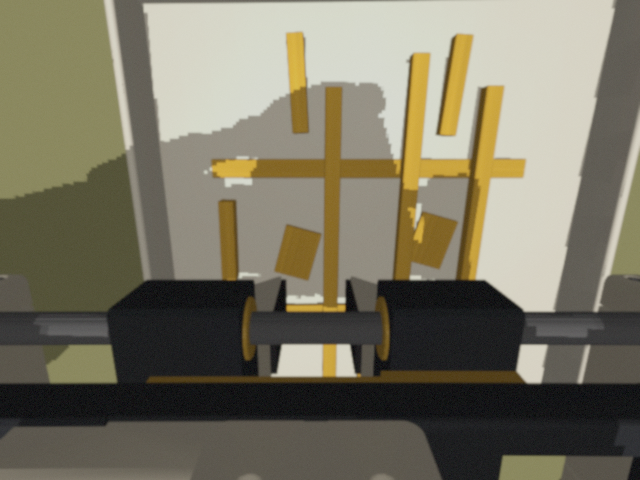

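```bash
python3 -m jog '{"xyz":[[0.25,0.1,0],[0.18,0.02,-0.5],[0,0,-0.9],[0,0,-0.9],[0,0,-0.5],[0,0,0],[0,0,0]],"angular":[[0.08,-0.1,0],[0,-0.12,0],[0,0,0],[0,0,0],[0,0,0],[0,0,0],[0,0,0]]}'; python3 look.py w9
```

```text
time: 18.5
tool_pos: [496.8, 260.1, 30.6]
tcp_rot: [-3.138, -0.011, 0.04]
contact_force: [0.2, -1.2, 0.4]
grip_width: 27.9
t 18.5 p [496.8 260.1  30.6] r [-3.138 -0.011  0.04 ] F [ 0.2 -1.2  0.4] g 27.9
```

View pics/w9.png

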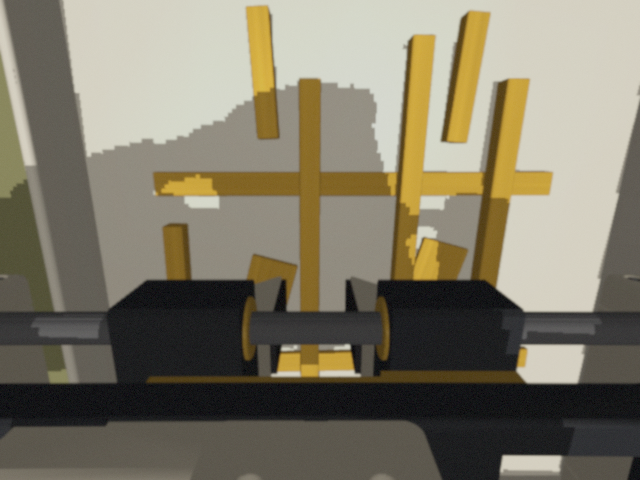

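```bash
python3 -m jog '{"xyz":[[-0.13,-0.05,0],[0,0,-0.4],[0,0,-0.45],[0,0,-0.1],[0,0,0],[0,0,0]],"angular":[[0,0.1,0],[0,0,0],[0,0,0],[0,0,0],[0,0,0],[0,0,0]]}'
```

```text
time: 19.15
tool_pos: [495.0, 259.4, 11.8]
tcp_rot: [-3.136, -0.003, 0.04]
contact_force: [-0.1, -0.1, -0.1]
grip_width: 28.2
```

```bash
python3 -m jog '{"xyz":[[0,0,-0.1],[0,0,0]],"angular":[[0,0,0],[0,0,0]]}';python3 -m jog '{"xyz":[[0,0,0],[0,0,0],[0,0,0],[0,0,0],[0,0,0]],"angular":[[0,0,0],[0,0,0],[0,0,0],[0,0,0],[0,0,0]]}' 1
```

```text
time: 19.35
tool_pos: [495.1, 259.4, 9.8]
tcp_rot: [-3.136, -0.003, 0.04]
contact_force: [-0.4, -0.2, 0.2]
grip_width: 28.3
time: 19.85
tool_pos: [495.1, 259.5, 10.0]
tcp_rot: [-3.136, -0.003, 0.04]
contact_force: [0.2, -0.5, 0.1]
grip_width: 9.7
```

```bash
cat > to.py <<'E'
import sys
from h import *
v=np.array([529.2,-115.9,-1.814])
def W(x,y):
    c,s=np.cos(v[2]),np.sin(v[2]);return np.array([v[0]+c*x-s*y,v[1]+s*x+c*y])
def inv(P):
    c,s=np.cos(v[2]),np.sin(v[2]);d=np.array(P)-v[:2];return np.array([c*d[0]+s*d[1],-s*d[0]+c*d[1]])
def go(x,y,z):
    o=st();p=o['tool_pos'];t=np.r_[W(x,y),z];e=o['tcp_rot']
    print('rack now',inv(p[:2]).round(1),'target',t.round(1),'delta/20',((t-p)/20).round(2),'rot z/6',(np.degrees(v[2]+np.pi/2-e[2])/6).round(2),'tilt fix wx,wy/6',(np.degrees((np.pi-e[0]+np.pi)%(2*np.pi)-np.pi)/6).round(2),(-np.degrees(e[1])/6).round(2),'rail dir',W(1,0)-W(0,0))
if __name__=='__main__':go(*map(float,sys.argv[1:]))
E
python3 -m jog '{"xyz":[[0,0,0.5],[0,0,1],[0,0,1],[0,0,1],[0,0,1],[0,0,1],[0,-0.5,0.8],[0,0,0]],"angular":[[0,0,0],[0,0,0],[0,0,0],[0,0,0],[0,0,0],[0,0,0],[0,0,0],[0,0,0]]}'
python3 look.py w10; python3 to.py 30 -67.5 150
```

```text
time: 20.65
tool_pos: [493.3, 248.8, 143.8]
tcp_rot: [-3.136, -0.002, 0.04]
contact_force: [0.9, -0.4, -2.3]
grip_width: 9.9
t 20.65 p [493.3 248.8 143.8] r [-3.136e+00 -2.000e-03  4.000e-02] F [ 0.9 -0.4 -2.3] g 9.9
t 20.7 p [492.8 249.2 142.7] r [-3.136 -0.     0.04 ] F [ 0.5  0.5 -1.7] g 9.9
rack now [-345.6 -123.2] target [ 456.5 -128.8  150. ] delta/20 [ -1.82 -18.9    0.37] rot z/6 -2.71 tilt fix wx,wy/6 -0.05 0.0 rail dir [-0.24081325 -0.97057147]
```

View pics/w10.png

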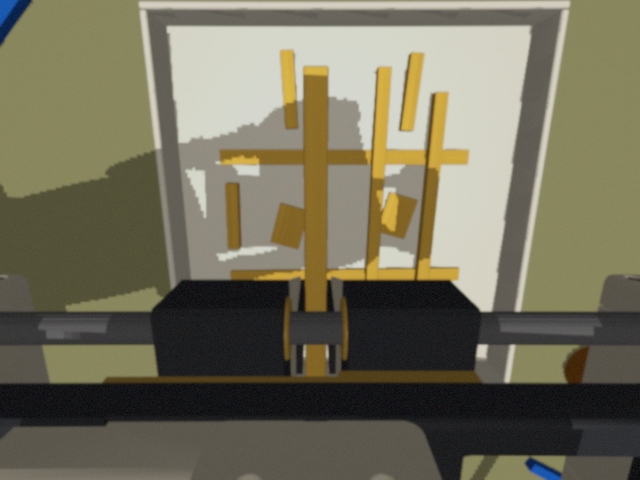

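```bash
python3 - <<'E'
from h import *
p=wp('w10');print(atz(p,[[316,67.5]],152.3))
E
python3 -m jog '{"xyz":[[-0.1,-0.98,0.1],[-0.1,-0.98,0.1],[-0.1,-0.98,0],[-0.1,-0.98,0],[-0.1,-0.98,0],[-0.1,-0.98,0],[-0.1,-0.98,0],[-0.1,-0.98,0],[-0.1,-0.98,0],[-0.1,-0.98,0]],"angular":[[0,0,-0.14],[0,0,-0.14],[0,0,-0.14],[0,0,-0.14],[0,0,-0.14],[0,0,-0.14],[0,0,-0.14],[0,0,-0.14],[0,0,-0.14],[0,0,-0.14]]}'; python3 to.py 30 -67.5 150
```

```text
[[491.21927821 347.7981334  152.3       ]]
time: 21.7
tool_pos: [465.6, 51.1, 137.1]
tcp_rot: [-3.136, 0.016, -0.108]
contact_force: [0.7, -0.6, -1.9]
grip_width: 9.6
t 21.7 p [465.6  51.1 137.1] r [-3.136  0.016 -0.108] F [ 0.7 -0.6 -1.9] g 9.6
rack now [-146.8 -101.9] target [ 456.5 -128.8  150. ] delta/20 [-0.46 -8.99  0.64] rot z/6 -1.29 tilt fix wx,wy/6 -0.05 -0.16 rail dir [-0.24081325 -0.97057147]
```

```bash
python3 -m jog '{"xyz":[[-0.05,-0.98,0.1],[-0.05,-0.98,0.1],[-0.05,-0.98,0.1],[-0.05,-0.98,0.1],[-0.05,-0.98,0.1],[-0.05,-0.98,0.1],[-0.05,-0.98,0],[-0.05,-0.98,0],[-0.05,-0.8,0],[0,0,0]],"angular":[[0,-0.05,-0.14],[0,-0.05,-0.14],[0,-0.05,-0.14],[0,0,-0.14],[0,0,-0.14],[0,0,-0.14],[0,0,-0.14],[0,0,-0.14],[0,0,-0.14],[0,0,0]]}'; python3 to.py 30 -67.5 100
```

```text
time: 22.7
tool_pos: [450.9, -126.2, 140.0]
tcp_rot: [-3.131, 0.018, -0.248]
contact_force: [0.2, -0.3, -2.0]
grip_width: 9.5
t 22.7 p [ 450.9 -126.2  140. ] r [-3.131  0.018 -0.248] F [ 0.2 -0.3 -2. ] g 9.5
rack now [ 28.8 -73.6] target [ 456.5 -128.8  100. ] delta/20 [ 0.28 -0.13 -2.  ] rot z/6 0.05 tilt fix wx,wy/6 -0.1 -0.17 rail dir [-0.24081325 -0.97057147]
```

```bash
python3 -m jog '{"xyz":[[0.28,-0.1,-0.3],[0,0,-0.7],[0,0,-0.7],[0,0,-0.3],[0,0,0],[0,0,0]],"angular":[[-0.1,-0.17,0.05],[0,0,0],[0,0,0],[0,0,0],[0,0,0],[0,0,0]]}'; python3 to.py 30 -67.5 62; python3 look.py w11
```

```text
time: 23.3
tool_pos: [455.4, -124.0, 95.8]
tcp_rot: [-3.134, 0.003, -0.242]
contact_force: [0.1, -1.2, -2.0]
grip_width: 9.5
t 23.3 p [ 455.4 -124.    95.8] r [-3.134e+00  3.000e-03 -2.420e-01] F [ 0.1 -1.2 -2. ] g 9.5
rack now [ 25.6 -69.7] target [ 456.5 -128.8   62. ] delta/20 [ 0.05 -0.24 -1.69] rot z/6 -0.01 tilt fix wx,wy/6 -0.07 -0.03 rail dir [-0.24081325 -0.97057147]
t 23.3 p [ 455.4 -124.    95.8] r [-3.134e+00  3.000e-03 -2.420e-01] F [ 0.1 -1.2 -2. ] g 9.5
```

View pics/w11.png

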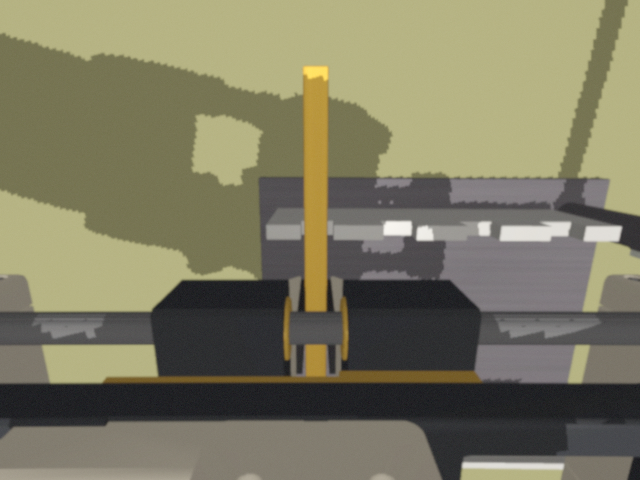

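Run:
```python
from h import *
i=cv2.imread('pics/w11.png')[:,:,::-1];crop(i,260,190,130,90,6,'pics/w11a.png')
```

```text
(no output)
```

View pics/w11a.png

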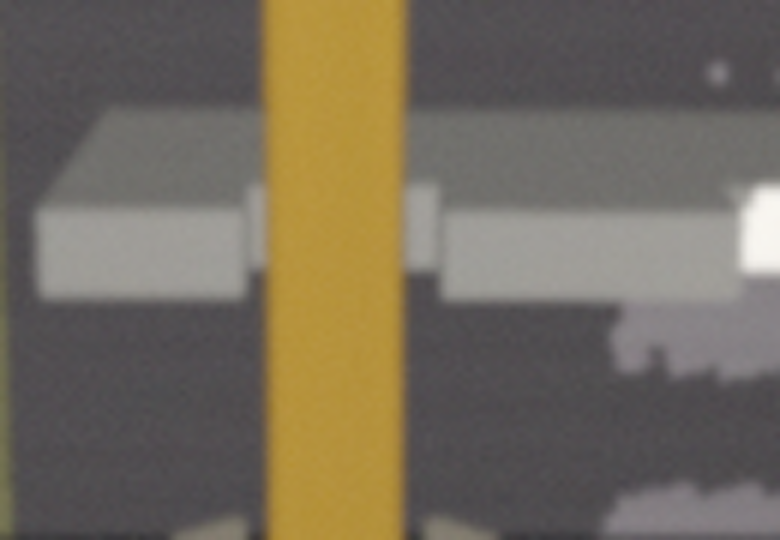

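```bash
python3 -m jog '{"xyz":[[0.03,-0.12,0],[0,0,0],[0,0,-0.7],[0,0,-0.7],[0,0,-0.3],[0,0,0],[0,0,0]],"angular":[[-0.07,-0.03,0],[0,0,0],[0,0,0],[0,0,0],[0,0,0],[0,0,0],[0,0,0]]}'; python3 to.py 30 -68.5 59; python3 look.py w12; python3 -c "
from h import *
i=cv2.imread('pics/w12.png')[:,:,::-1];crop(i,230,50,180,240,3,'pics/w12a.png')
crop(capture('scene'),130,170,160,150,5,'pics/s12.png')"
```

```text
time: 24.05
tool_pos: [458.3, -127.6, 64.3]
tcp_rot: [3.141, -0.009, -0.242]
contact_force: [-1.3, -0.2, -1.9]
grip_width: 9.6
t 24.05 p [ 458.3 -127.6   64.3] r [ 3.141 -0.009 -0.242] F [-1.3 -0.2 -1.9] g 9.6
rack now [ 28.4 -66. ] target [ 455.5 -128.5   59. ] delta/20 [-0.14 -0.05 -0.26] rot z/6 -0.01 tilt fix wx,wy/6 0.01 0.09 rail dir [-0.24081325 -0.97057147]
t 24.05 p [ 458.3 -127.6   64.3] r [ 3.141 -0.009 -0.242] F [-1.3 -0.2 -1.9] g 9.6
```

View pics/w12a.png

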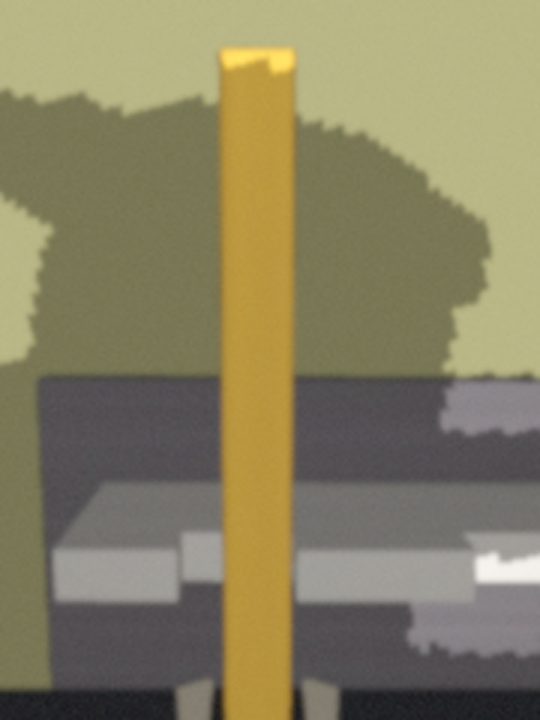

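View pics/s12.png

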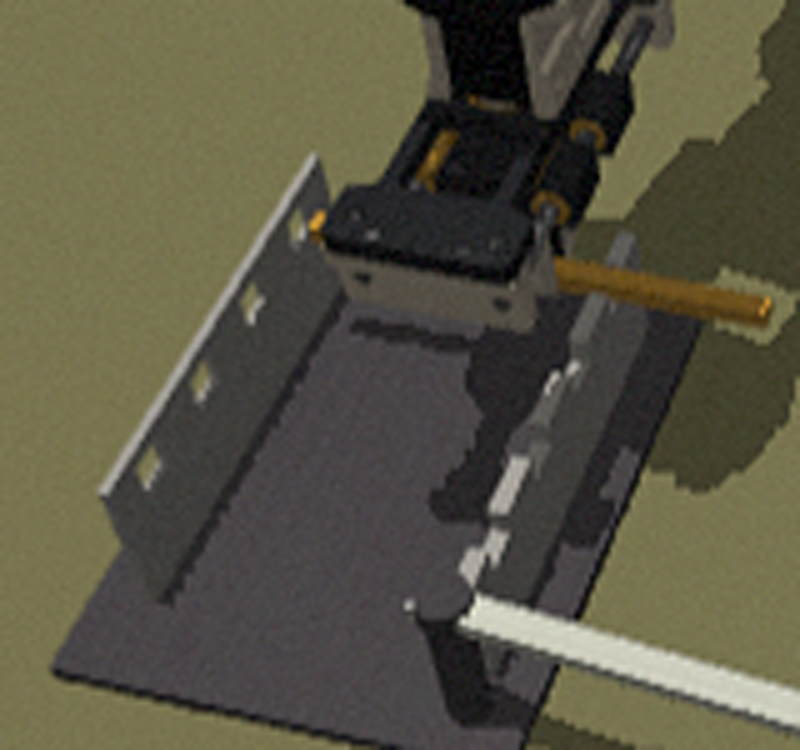

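```bash
python3 -m jog '{"xyz":[[-0.14,0.03,0],[0,0,-0.2],[0,0,0],[0,0,0]],"angular":[[0,0.05,0],[0,0,0],[0,0,0],[0,0,0]]}'; python3 to.py 70 -68.9 59; python3 look.py w13; python3 -c "
from h import *
i=cv2.imread('pics/w13.png')[:,:,::-1];crop(i,230,50,180,240,3,'pics/w13a.png')"
```

```text
time: 24.55
tool_pos: [456.0, -127.3, 61.2]
tcp_rot: [3.139, -0.007, -0.242]
contact_force: [-0.1, 0.3, -1.2]
grip_width: 9.3
t 24.55 p [ 456.  -127.3   61.2] r [ 3.139 -0.007 -0.242] F [-0.1  0.3 -1.2] g 9.3
rack now [ 28.7 -68.3] target [ 445.5 -167.2   59. ] delta/20 [-0.52 -2.   -0.11] rot z/6 -0.01 tilt fix wx,wy/6 0.03 0.06 rail dir [-0.24081325 -0.97057147]
t 24.55 p [ 456.  -127.3   61.2] r [ 3.139 -0.007 -0.242] F [-0.1  0.3 -1.2] g 9.3
```

View pics/w13a.png

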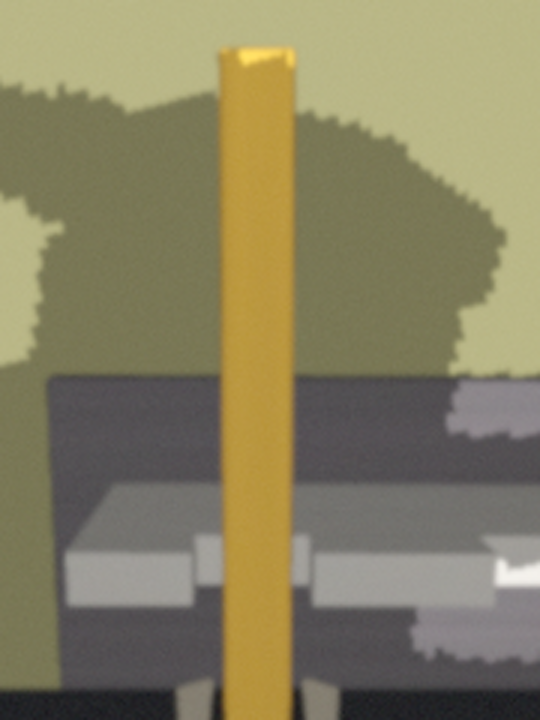

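```bash
python3 -m jog '{"xyz":[[-0.03,0,-0.1],[0,0,0],[-0.12,-0.5,0]],"angular":[[0,0,0],[0,0,0],[0,0,0]]}'; python3 to.py 70 -68.9 59; python3 look.py w14; python3 -c "
from h import *
i=cv2.imread('pics/w14.png')[:,:,::-1];crop(i,230,50,180,240,3,'pics/w14a.png')
crop(capture('scene'),130,170,160,150,5,'pics/s14.png')"
```

```text
time: 24.9
tool_pos: [452.9, -136.8, 59.0]
tcp_rot: [3.139, -0.006, -0.241]
contact_force: [-0.8, -0.1, -2.0]
grip_width: 10.0
t 24.9 p [ 452.9 -136.8   59. ] r [ 3.139 -0.006 -0.241] F [-0.8 -0.1 -2. ] g 10.0
rack now [ 38.7 -69.1] target [ 445.5 -167.2   59. ] delta/20 [-0.37 -1.52  0.  ] rot z/6 -0.02 tilt fix wx,wy/6 0.02 0.06 rail dir [-0.24081325 -0.97057147]
t 24.9 p [ 452.9 -136.8   59. ] r [ 3.139 -0.006 -0.241] F [-0.8 -0.1 -2. ] g 10.0
```

View pics/s14.png

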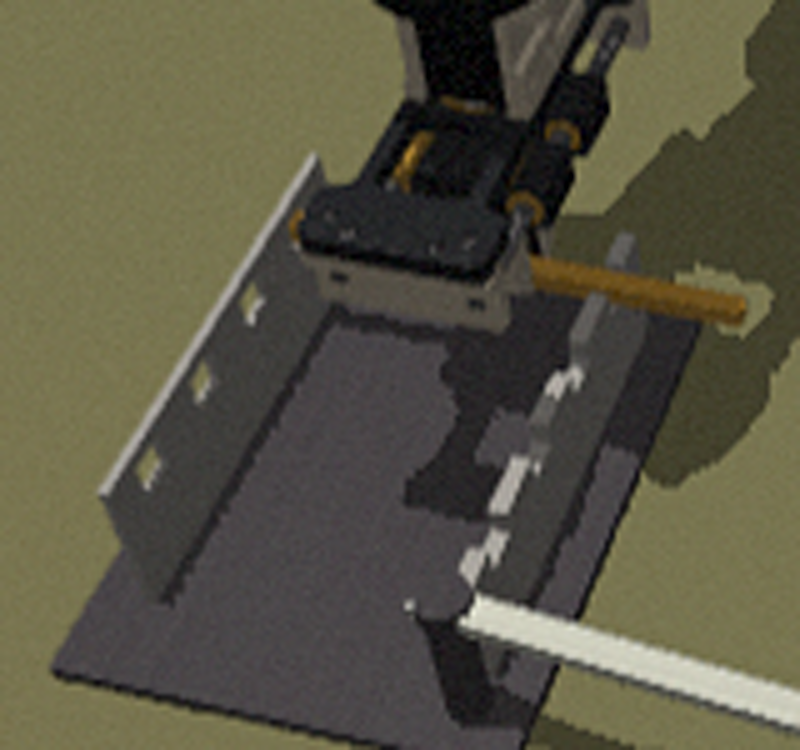

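```bash
python3 -m jog '{"xyz":[[-0.12,-0.5,0],[-0.12,-0.5,0],[0,0,0]],"angular":[[0,0,0],[0,0,0],[0,0,0]]}'; python3 to.py 70 -68.9 59
```

```text
time: 25.3
tool_pos: [447.6, -160.8, 59.2]
tcp_rot: [3.138, -0.007, -0.244]
contact_force: [0.7, -0.2, -1.5]
grip_width: 9.3
t 25.3 p [ 447.6 -160.8   59.2] r [ 3.138 -0.007 -0.244] F [ 0.7 -0.2 -1.5] g 9.3
rack now [ 63.2 -68.4] target [ 445.5 -167.2   59. ] delta/20 [-0.11 -0.32 -0.01] rot z/6 0.0 tilt fix wx,wy/6 0.03 0.07 rail dir [-0.24081325 -0.97057147]
```

Through the eye freely. Finish the stroke, then lower to the floor (TCP 56).

```bash
python3 -m jog '{"xyz":[[-0.09,-0.3,0],[0,0,0],[0,0,-0.16],[0,0,0],[0,0,0]],"angular":[[0,0,0],[0,0,0],[0,0,0],[0,0,0],[0,0,0]]}'; python3 to.py 70 -68.9 56; python3 look.py w15; python3 -c "
from h import *
i=cv2.imread('pics/w15.png')[:,:,::-1];crop(i,230,50,180,240,3,'pics/w15a.png')"
```

```text
time: 25.8
tool_pos: [445.7, -167.9, 56.1]
tcp_rot: [3.138, -0.008, -0.245]
contact_force: [-0.8, -1.0, 0.2]
grip_width: 9.6
t 25.8 p [ 445.7 -167.9   56.1] r [ 3.138 -0.008 -0.245] F [-0.8 -1.   0.2] g 9.6
rack now [ 70.6 -68.5] target [ 445.5 -167.2   56. ] delta/20 [-0.01  0.03 -0.  ] rot z/6 0.01 tilt fix wx,wy/6 0.03 0.08 rail dir [-0.24081325 -0.97057147]
t 25.8 p [ 445.7 -167.9   56.1] r [ 3.138 -0.008 -0.245] F [-0.8 -1.   0.2] g 9.6
```

View pics/w15a.png

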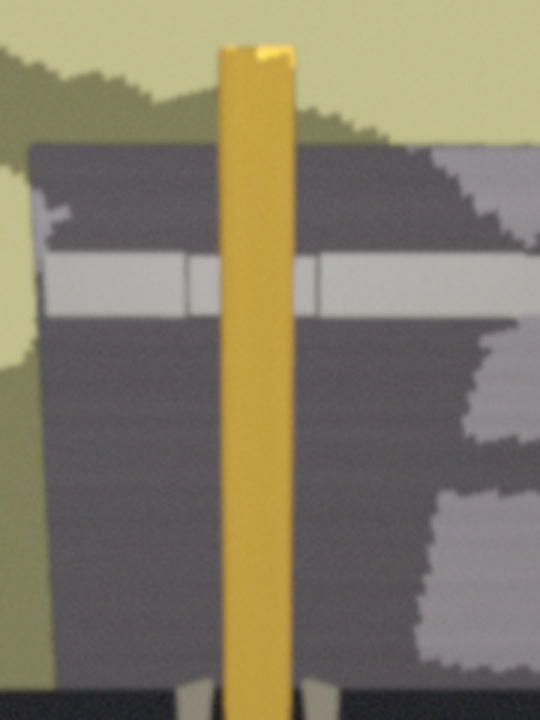

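```bash
python3 -m jog '{"xyz":[[0,0,0],[0,0,0],[0,0,0],[0,0,0.4],[0,0,1],[0,0,1],[0,0,1],[0,0,0.8],[0,0,0]],"angular":[[0,0,0],[0,0,0],[0,0,0],[0,0,0],[0,0.05,0],[0,0.05,0],[0,0,0],[0,0,0],[0,0,0]]}' 0.5; python3 look.py w16; python3 -c "
from h import *
crop(capture('scene'),130,170,160,150,5,'pics/s16.png')
crop(capture('top'),170,185,130,120,6,'pics/t16.png')"
```

```text
time: 26.75
tool_pos: [445.6, -166.9, 145.4]
tcp_rot: [3.136, 0.002, -0.244]
contact_force: [-0.4, -0.2, -0.7]
grip_width: 22.7
t 26.75 p [ 445.6 -166.9  145.4] r [ 3.136e+00  2.000e-03 -2.440e-01] F [-0.4 -0.2 -0.7] g 22.7
```

View pics/s16.png

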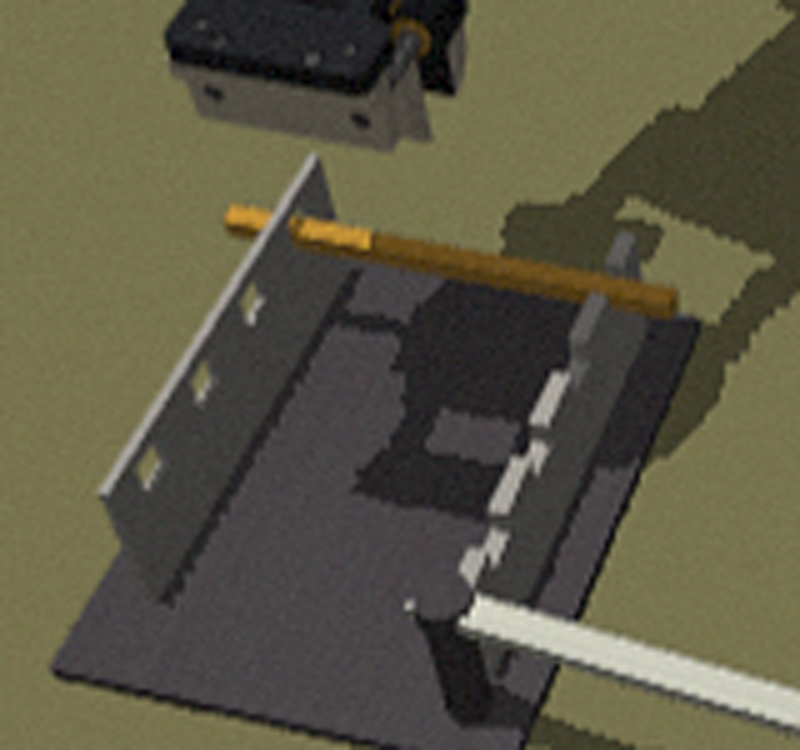

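View pics/t16.png

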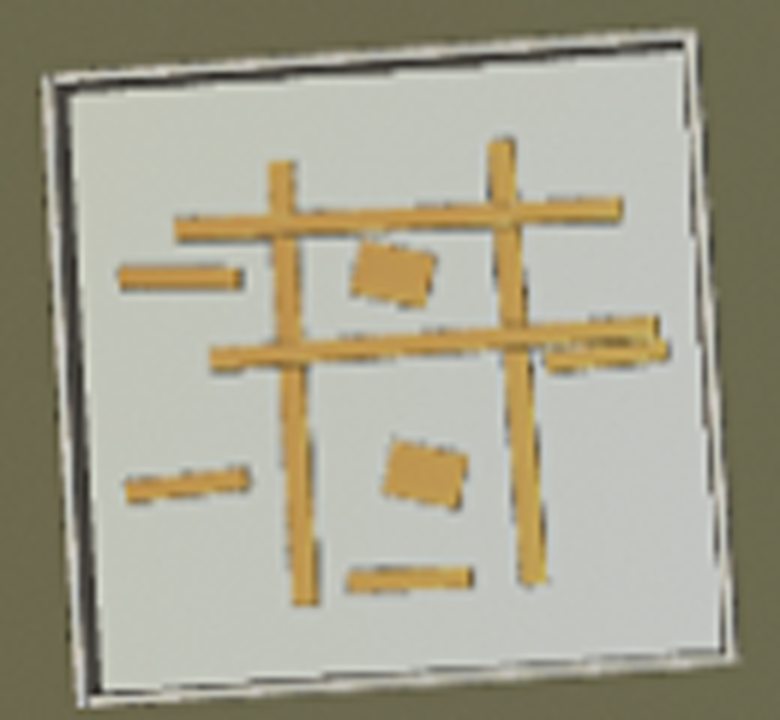

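View pics/w16.png

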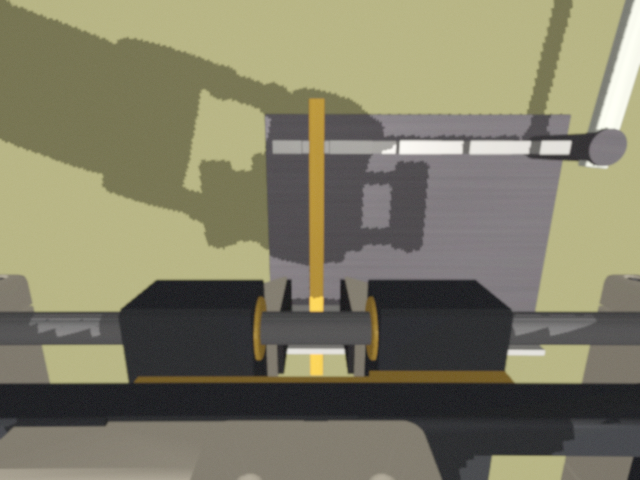

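Run:
```python
from h import *
T=camera_params('top')
q=atz(T,(np.array([[212,360],[658,328]])+.5)/6-.5+[170,185],19);print(q.round(1),q.mean(0),np.linalg.norm(q[1]-q[0]),np.arctan2(*(q[1]-q[0])[[1,0]]))
o=st();print(((q.mean(0)[:2]+[1.2,1.2])-o['tool_pos'][:2])/20)
```

```text
[[524.6 346.1  19. ]
 [533.2 147.7  19. ]] [528.88837047 246.93971211  19.        ] 198.60260868058697 -1.527452297430372
t 26.9 p [ 444.1 -166.1  142.7] r [ 3.137  0.008 -0.244] F [-0.9  0.1 -0. ] g 22.9
[ 4.30128956 20.71271414]
```

```bash
python3 -m jog '{"xyz":[[0.2,0.98,0.1],[0.2,0.98,0.1],[0.2,0.98,0.1],[0.2,0.98,0],[0.2,0.98,0],[0.2,0.98,0],[0.2,0.98,0],[0.2,0.98,0],[0.2,0.98,0],[0.2,0.98,0]],"angular":[[0,0,0.13],[0,0,0.13],[0,0,0.13],[0,0,0.13],[0,0,0.13],[0,0,0.13],[0,0,0.13],[0,0,0.13],[0,0,0.13],[0,0,0.13]]}' 0.39
python3 -m jog '{"xyz":[[0.2,0.98,0],[0.2,0.98,0],[0.2,0.98,0],[0.2,0.98,0],[0.2,0.98,0],[0.2,0.98,0],[0.2,0.98,0],[0.2,0.98,0],[0.2,0.9,0],[0.2,0.7,0]],"angular":[[0,0,0.13],[0,0,0.13],[0,0,0.13],[0,0,0.13],[0,0,0.13],[0,0,0.13],[0,0,0.13],[0,0,0.13],[0,0,0.13],[0,0,0.1]]}' 0.39
python3 -m jog '{"xyz":[[0,0,0],[0,0,0]],"angular":[[0,0,0],[0,0,0]]}'; python3 look.py w17
```

```text
time: 27.9
tool_pos: [478.1, 36.6, 137.2]
tcp_rot: [3.139, 0.03, -0.108]
contact_force: [0.1, 1.1, 0.3]
grip_width: 28.1
time: 28.9
tool_pos: [511.7, 233.2, 123.4]
tcp_rot: [3.135, 0.055, 0.031]
contact_force: [-0.0, 0.1, -0.5]
grip_width: 27.8
time: 29.1
tool_pos: [511.0, 234.1, 121.4]
tcp_rot: [3.134, 0.058, 0.033]
contact_force: [-0.4, -1.1, -0.8]
grip_width: 28.1
t 29.1 p [511.  234.1 121.4] r [3.134 0.058 0.033] F [-0.4 -1.1 -0.8] g 28.1
```

View pics/w17.png

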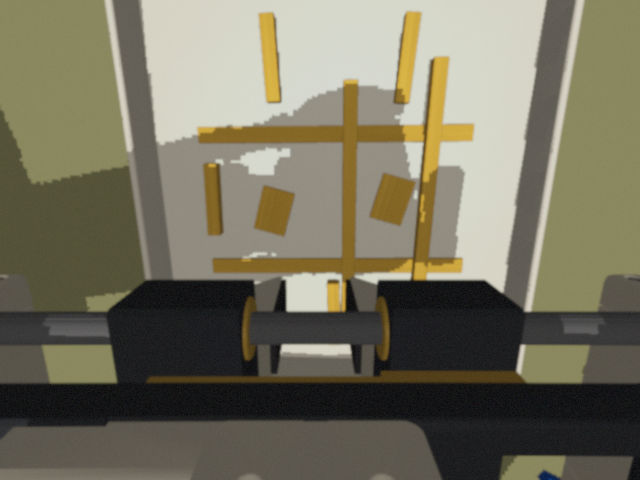

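```bash
python3 -m jog '{"xyz":[[0.4,0.3,0],[0.3,0.3,0],[0,0,-0.5],[0,0,-0.5],[0,0,0],[0,0,0]],"angular":[[0.05,-0.3,0.05],[0,-0.25,0.05],[0,0,0],[0,0,0],[0,0,0],[0,0,0]]}'; python3 look.py w18
python3 - <<'E'
from h import *
q=atz(wp('w17'),[[350.5,80],[348.5,275]],19);d=(q[1]-q[0])/np.linalg.norm(q[1]-q[0]);print(q.round(1),q[0]+100*d,np.arctan2(d[1],d[0]))
i=cv2.imread('pics/w18.png')[:,:,::-1];crop(i,200,40,260,270,2.2,'pics/w18a.png')
E
```

```text
time: 29.75
tool_pos: [524.5, 242.7, 98.9]
tcp_rot: [3.135, 0.002, 0.04]
contact_force: [0.4, 1.3, 0.3]
grip_width: 28.2
t 29.75 p [524.5 242.7  98.9] r [3.135e+00 2.000e-03 4.000e-02] F [0.4 1.3 0.3] g 28.2
[[526.5 347.   19. ]
 [533.2 208.3  19. ]] [531.36588547 247.15945492  19.        ] -1.5224317912704475
```

View pics/w18a.png

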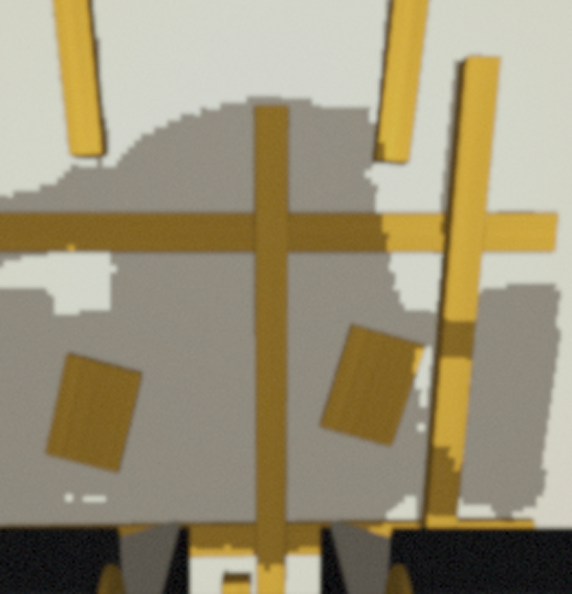

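```bash
python3 -m jog '{"xyz":[[0.25,0.2,0],[0,0,-0.8],[0,0,-0.9],[0,0,-0.9],[0,0,-0.7],[0,0,0],[0,0,0]],"angular":[[0,0,0],[0,0,0],[0,0,0],[0,0,0],[0,0,0],[0,0,0],[0,0,0]]}'; python3 look.py w19
python3 - <<'E'
from h import *
i=cv2.imread('pics/w19.png')[:,:,::-1];crop(i,200,40,260,340,1.7,'pics/w19a.png')
E
```

```text
time: 30.5
tool_pos: [533.8, 248.7, 33.5]
tcp_rot: [3.137, -0.005, 0.04]
contact_force: [-0.7, -0.5, -0.1]
grip_width: 28.0
t 30.5 p [533.8 248.7  33.5] r [ 3.137 -0.005  0.04 ] F [-0.7 -0.5 -0.1] g 28.0
```

View pics/w19a.png

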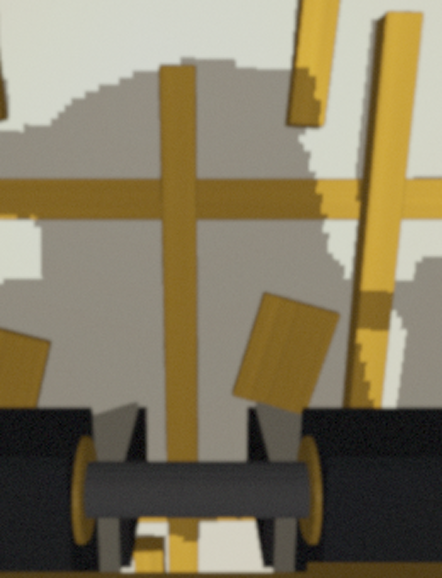

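```bash
python3 -m jog '{"xyz":[[-0.18,-0.05,0],[0,0,-0.5],[0,0,-0.5],[0,0,-0.15],[0,0,0],[0,0,0]],"angular":[[0,0.03,0.03],[0,0,0],[0,0,0],[0,0,0],[0,0,0],[0,0,0]]}'
```

```text
time: 31.15
tool_pos: [531.0, 248.1, 10.7]
tcp_rot: [3.138, -0.005, 0.043]
contact_force: [0.1, 0.3, -0.1]
grip_width: 28.2
```

```bash
python3 -m jog '{"xyz":[[0,0,-0.03],[0,0,0],[0,0,0],[0,0,0],[0,0,0]],"angular":[[0,0,0],[0,0,0],[0,0,0],[0,0,0],[0,0,0]]}' 1; python3 -m jog '{"xyz":[[0,0,0.5],[0,0,1],[0,0,1],[0,0,1],[0,0,1],[0,0,1],[0,-0.5,0.8],[0,0,0]],"angular":[[0,0,0],[0,0,0],[0,0,0],[0,0,0],[0,0,0],[0,0,0],[0,0,0],[0,0,0]]}'; python3 look.py w20;python3 to.py 30 -23.9 150
```

```text
time: 31.65
tool_pos: [531.1, 248.1, 10.3]
tcp_rot: [3.138, -0.005, 0.043]
contact_force: [-0.5, 0.6, -1.3]
grip_width: 9.7
time: 32.45
tool_pos: [529.6, 237.6, 144.6]
tcp_rot: [3.138, -0.004, 0.043]
contact_force: [-1.2, -0.2, -1.6]
grip_width: 9.8
t 32.45 p [529.6 237.6 144.6] r [ 3.138 -0.004  0.043] F [-1.2 -0.2 -1.6] g 9.8
t 32.5 p [529.  238.1 143.4] r [ 3.138e+00 -3.000e-03  4.300e-02] F [-0.2 -0.3 -1.9] g 9.4
rack now [-343.5  -85.4] target [ 498.8 -139.3  150. ] delta/20 [ -1.51 -18.87   0.33] rot z/6 -2.74 tilt fix wx,wy/6 0.03 0.03 rail dir [-0.24081325 -0.97057147]
```

View pics/w20.png

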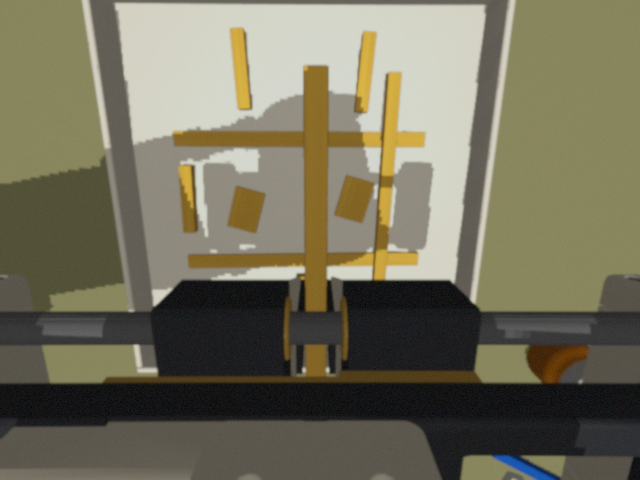

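```bash
python3 -m jog '{"xyz":[[-0.05,-0.98,0.1],[-0.05,-0.98,0.1],[-0.05,-0.98,0.05],[-0.05,-0.98,0.05],[-0.05,-0.98,0.05],[-0.05,-0.98,0.05],[-0.05,-0.98,0.05],[-0.05,-0.98,0.05],[-0.05,-0.98,0.05],[-0.05,-0.98,0.05]],"angular":[[0,-0.01,-0.14],[0,-0.01,-0.14],[0,-0.01,-0.14],[0,-0.02,-0.14],[0,-0.02,-0.14],[0,-0.02,-0.14],[0,-0.02,-0.14],[0,-0.02,-0.14],[0,-0.02,-0.14],[0,-0.02,-0.14]]}'; python3 to.py 30 -23.9 150
```

```text
time: 33.5
tool_pos: [511.9, 40.5, 145.4]
tcp_rot: [3.14, -0.004, -0.104]
contact_force: [0.9, 0.3, -1.3]
grip_width: 9.7
t 33.5 p [511.9  40.5 145.4] r [ 3.14  -0.004 -0.104] F [ 0.9  0.3 -1.3] g 9.7
rack now [-147.6  -54.4] target [ 498.8 -139.3  150. ] delta/20 [-0.66 -8.99  0.23] rot z/6 -1.33 tilt fix wx,wy/6 0.02 0.04 rail dir [-0.24081325 -0.97057147]
```

```bash
python3 -m jog '{"xyz":[[-0.05,-0.98,0.05],[-0.05,-0.98,0.05],[-0.05,-0.98,0.05],[-0.05,-0.98,0.05],[-0.05,-0.98,0.05],[-0.05,-0.98,0.05],[-0.05,-0.98,0],[-0.05,-0.98,0],[0,-0.8,0],[0,0,0]],"angular":[[0,-0.02,-0.14],[0,-0.02,-0.14],[0,-0.02,-0.14],[0,-0.02,-0.14],[0,-0.02,-0.14],[0,-0.02,-0.14],[0,0,-0.14],[0,0,-0.14],[0,0,-0.14],[0,0,-0.05]]}'; python3 -m jog '{"xyz":[[0,0,0]],"angular":[[0,0,0]]}';python3 to.py 30 -23.9 95
```

```text
time: 34.5
tool_pos: [498.4, -136.8, 141.6]
tcp_rot: [-3.138, 0.001, -0.25]
contact_force: [-0.1, 0.3, -1.6]
grip_width: 9.8
time: 34.6
tool_pos: [498.1, -136.5, 140.9]
tcp_rot: [-3.138, 0.002, -0.251]
contact_force: [0.0, 0.1, -1.2]
grip_width: 9.7
t 34.6 p [ 498.1 -136.5  140.9] r [-3.138e+00  2.000e-03 -2.510e-01] F [ 0.   0.1 -1.2] g 9.7
rack now [ 27.4 -25.2] target [ 498.8 -139.3   95. ] delta/20 [ 0.03 -0.14 -2.3 ] rot z/6 0.07 tilt fix wx,wy/6 -0.04 -0.02 rail dir [-0.24081325 -0.97057147]
```

```bash
python3 -m jog '{"xyz":[[0.03,-0.05,-0.4],[0,0,-0.9],[0,0,-0.9],[0,0,-0.9],[0,0,-0.2],[0,0,0],[0,0,0]],"angular":[[-0.04,-0.02,0.07],[0,0,0],[0,0,0],[0,0,0],[0,0,0],[0,0,0],[0,0,0]]}';python3 to.py 30 -23.9 60;  python3 look.py w21; python3 -c "
from h import *
i=cv2.imread('pics/w21.png')[:,:,::-1];crop(i,210,50,210,240,3,'pics/w21a.png')"
```

```text
time: 35.3
tool_pos: [498.9, -132.5, 70.9]
tcp_rot: [-3.141, -0.0, -0.235]
contact_force: [0.5, -0.0, -1.4]
grip_width: 9.5
t 35.3 p [ 498.9 -132.5   70.9] r [-3.141 -0.    -0.235] F [ 0.5 -0.  -1.4] g 9.5
rack now [ 23.4 -25.4] target [ 498.8 -139.3   60. ] delta/20 [-0.   -0.34 -0.55] rot z/6 -0.08 tilt fix wx,wy/6 -0.01 0.0 rail dir [-0.24081325 -0.97057147]
t 35.3 p [ 498.9 -132.5   70.9] r [-3.141 -0.    -0.235] F [ 0.5 -0.  -1.4] g 9.5
```

View pics/w21a.png

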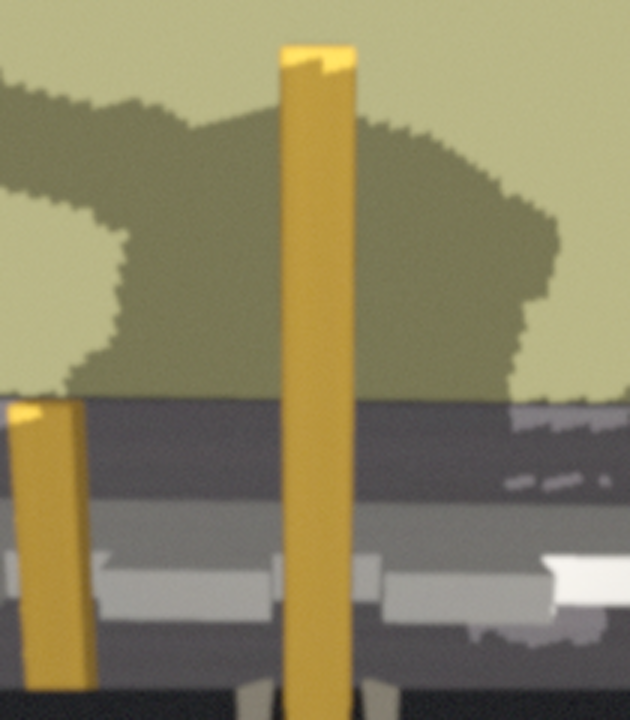

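```bash
python3 -m jog '{"xyz":[[0.02,-0.27,0],[0,0,0],[0,0,-0.3],[0,0,-0.2],[0,0,0],[0,0,0]],"angular":[[0,0,-0.08],[0,0,0],[0,0,0],[0,0,0],[0,0,0],[0,0,0]]}';python3 to.py 70 -23.9 59
```

```text
time: 35.95
tool_pos: [500.7, -139.2, 62.4]
tcp_rot: [3.142, -0.005, -0.245]
contact_force: [0.5, 0.6, -1.7]
grip_width: 9.7
t 35.95 p [ 500.7 -139.2   62.4] r [ 3.142 -0.005 -0.245] F [ 0.5  0.6 -1.7] g 9.7
rack now [ 29.4 -22.1] target [ 489.1 -178.1   59. ] delta/20 [-0.58 -1.95 -0.17] rot z/6 0.01 tilt fix wx,wy/6 0.0 0.05 rail dir [-0.24081325 -0.97057147]
```

```bash
python3 -m jog '{"xyz":[[-0.08,0,-0.14],[0,0,0],[0,0,0]],"angular":[[0,0,0],[0,0,0],[0,0,0]]}';python3 to.py 70 -23.9 59;python3 look.py w22; python3 -c "
from h import *
i=cv2.imread('pics/w22.png')[:,:,::-1];crop(i,210,50,210,240,3,'pics/w22a.png')"
```

```text
time: 36.25
tool_pos: [498.9, -139.1, 59.3]
tcp_rot: [-3.142, -0.005, -0.244]
contact_force: [0.4, -0.2, -2.0]
grip_width: 9.6
t 36.25 p [ 498.9 -139.1   59.3] r [-3.142 -0.005 -0.244] F [ 0.4 -0.2 -2. ] g 9.6
rack now [ 29.8 -23.9] target [ 489.1 -178.1   59. ] delta/20 [-0.49 -1.95 -0.01] rot z/6 0.01 tilt fix wx,wy/6 -0.0 0.05 rail dir [-0.24081325 -0.97057147]
t 36.25 p [ 498.9 -139.1   59.3] r [-3.142 -0.005 -0.244] F [ 0.4 -0.2 -2. ] g 9.6
```

View pics/w22a.png

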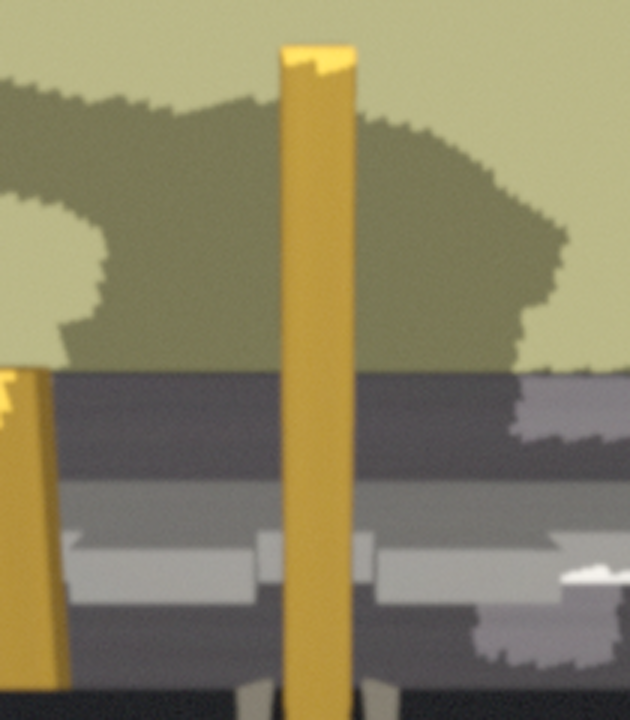

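```bash
python3 -m jog '{"xyz":[[-0.12,-0.5,0],[-0.12,-0.5,0],[-0.12,-0.5,0],[0,0,0]],"angular":[[0,0,0],[0,0,0],[0,0,0],[0,0,0]]}';python3 to.py 70 -23.9 56
```

```text
time: 36.7
tool_pos: [491.2, -172.1, 59.5]
tcp_rot: [3.141, -0.006, -0.244]
contact_force: [-0.1, 0.1, -2.2]
grip_width: 9.6
t 36.7 p [ 491.2 -172.1   59.5] r [ 3.141 -0.006 -0.244] F [-0.1  0.1 -2.2] g 9.6
rack now [ 63.7 -23.4] target [ 489.1 -178.1   56. ] delta/20 [-0.1  -0.3  -0.18] rot z/6 0.01 tilt fix wx,wy/6 0.01 0.05 rail dir [-0.24081325 -0.97057147]
```

```bash
python3 -m jog '{"xyz":[[-0.09,-0.28,0],[0,0,0],[0,0,-0.17],[0,0,0],[0,0,0]],"angular":[[0,0,0],[0,0,0],[0,0,0],[0,0,0],[0,0,0]]}'; python3 to.py 70 -23.9 56
```

```text
time: 37.2
tool_pos: [489.3, -178.9, 56.3]
tcp_rot: [3.141, -0.007, -0.245]
contact_force: [-0.3, -1.2, -0.2]
grip_width: 9.5
t 37.2 p [ 489.3 -178.9   56.3] r [ 3.141 -0.007 -0.245] F [-0.3 -1.2 -0.2] g 9.5
rack now [ 70.8 -23.5] target [ 489.1 -178.1   56. ] delta/20 [-0.01  0.04 -0.01] rot z/6 0.02 tilt fix wx,wy/6 0.01 0.06 rail dir [-0.24081325 -0.97057147]
```

Release, rise, look.

```bash
python3 -m jog '{"xyz":[[0,0,0],[0,0,0],[0,0,0],[0,0,0.4],[0,0,1],[0,0,1],[0,0,1],[0,0,0.8],[0,0,0]],"angular":[[0,0,0],[0,0,0],[0,0,0],[0,0,0],[0,0.05,0],[0,0,0],[0,0,0],[0,0,0],[0,0,0]]}' 0.55; python3 look.py w23; python3 -c "
from h import *
crop(capture('scene'),130,170,160,150,5,'pics/s23.png')
crop(capture('top'),170,185,130,120,6,'pics/t23.png')"
```

```text
time: 38.1
tool_pos: [489.5, -177.9, 145.7]
tcp_rot: [3.14, -0.002, -0.244]
contact_force: [-0.2, -0.2, -0.2]
grip_width: 20.7
t 38.1 p [ 489.5 -177.9  145.7] r [ 3.14e+00 -2.00e-03 -2.44e-01] F [-0.2 -0.2 -0.2] g 20.7
```

View pics/s23.png

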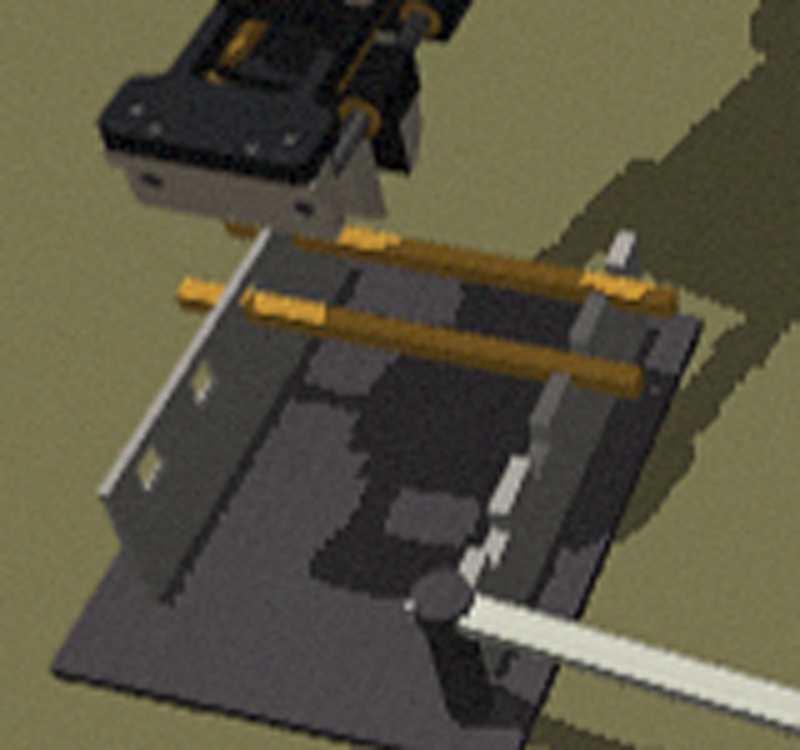

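View pics/t23.png

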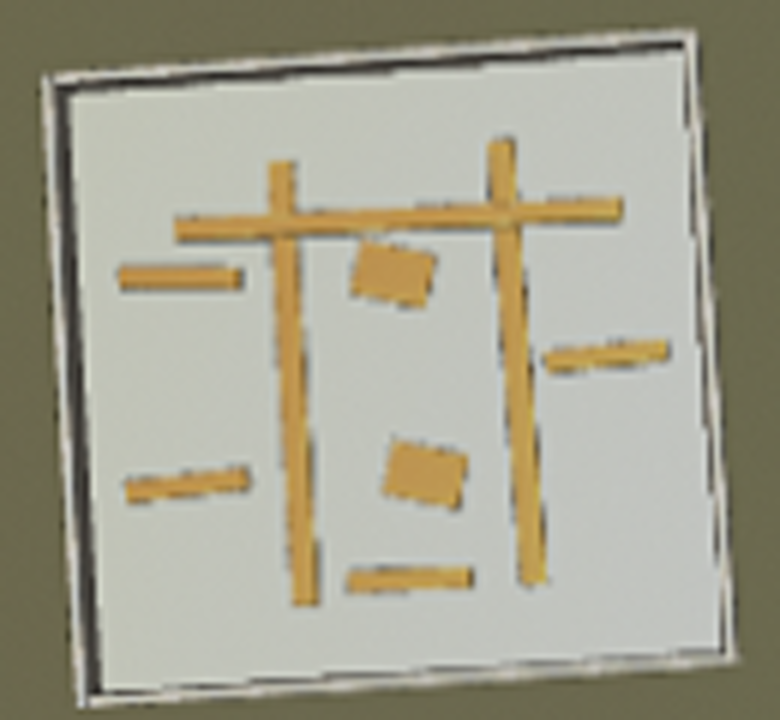

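```bash
python3 -m jog '{"xyz":[[0.22,0.98,0.1],[0.22,0.98,0.1],[0.22,0.98,0.1],[0.22,0.98,0.05],[0.22,0.98,0.05],[0.22,0.98,0.05],[0.22,0.98,0.05],[0.22,0.98,0.05],[0.22,0.98,0.05],[0.22,0.98,0.05]],"angular":[[0,-0.02,0.11],[0,-0.02,0.11],[0,-0.02,0.11],[0,-0.02,0.11],[0,-0.02,0.11],[0,-0.02,0.11],[0,-0.02,0.11],[0,-0.02,0.11],[0,-0.02,0.11],[0,-0.02,0.11]]}' 0.39
python3 -m jog '{"xyz":[[0.22,0.98,0.05],[0.22,0.98,0.05],[0.22,0.98,0.05],[0.22,0.98,0.05],[0.22,0.98,0.05],[0.22,0.98,0.05],[0.22,0.98,0.05],[0.22,0.98,0.05],[0.22,0.98,0.05],[0.22,0.98,0.05]],"angular":[[0,-0.02,0.11],[0,-0.02,0.11],[0,-0.02,0.11],[0,-0.02,0.11],[0,-0.02,0.11],[0,-0.02,0.11],[0,-0.02,0.11],[0,-0.02,0.11],[0,-0.02,0.11],[0,-0.02,0.11]]}' 0.39
python3 -m jog '{"xyz":[[0.2,0.7,0],[0,0.2,0],[0,0,0],[0,0,0]],"angular":[[0,0,0.11],[0,0,0],[0,0,0],[0,0,0]]}'
```

```text
time: 39.25
tool_pos: [526.0, 25.5, 143.3]
tcp_rot: [-3.136, 0.005, -0.13]
contact_force: [0.3, -0.5, 0.2]
grip_width: 27.8
time: 40.25
tool_pos: [564.0, 229.2, 138.7]
tcp_rot: [-3.139, 0.01, -0.01]
contact_force: [0.4, 0.5, 0.4]
grip_width: 28.1
time: 40.65
tool_pos: [566.4, 249.0, 134.6]
tcp_rot: [-3.141, 0.016, 0.005]
contact_force: [-0.6, -0.3, -0.8]
grip_width: 28.0
```

```bash
python3 -m jog '{"xyz":[[0.45,0.3,0],[0.4,0.3,-0.4],[0,0,-0.9],[0,0,-0.9],[0,0,-0.9],[0,0,-0.9],[0,0,-0.7],[0,0,0],[0,0,0]],"angular":[[0,-0.08,0.1],[0,-0.07,0],[0,0,0],[0,0,0],[0,0,0],[0,0,0],[0,0,0],[0,0,0],[0,0,0]]}'; python3 look.py w24
```

```text
time: 41.55
tool_pos: [589.0, 260.1, 35.4]
tcp_rot: [-3.141, -0.006, 0.011]
contact_force: [-0.1, -0.7, 0.5]
grip_width: 28.0
t 41.55 p [589.  260.1  35.4] r [-3.141 -0.006  0.011] F [-0.1 -0.7  0.5] g 28.0
```

View pics/w24.png

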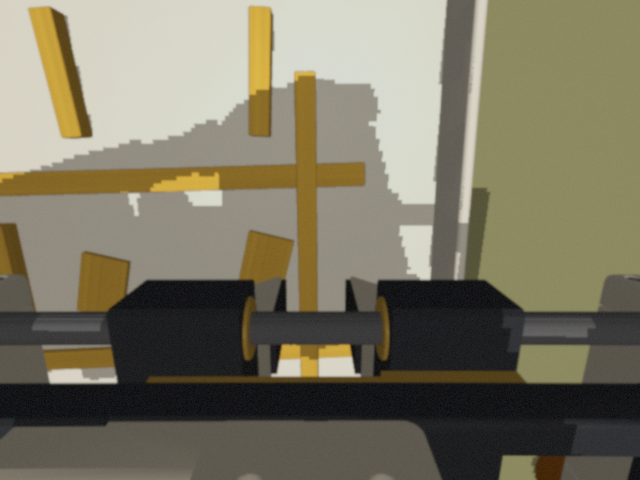

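```bash
python3 -m jog '{"xyz":[[-0.19,0.05,0],[0,0,-0.5],[0,0,-0.55],[0,0,-0.2],[0,0,0],[0,0,0]],"angular":[[0,0.03,0.05],[0,0,0],[0,0,0],[0,0,0],[0,0,0],[0,0,0]]}'
```

```text
time: 42.2
tool_pos: [586.0, 261.6, 10.6]
tcp_rot: [-3.14, -0.007, 0.017]
contact_force: [-0.6, 1.3, -0.2]
grip_width: 27.9
```

```bash
python3 -m jog '{"xyz":[[0,0,-0.03],[0,0,0],[0,0,0],[0,0,0],[0,0,0]],"angular":[[0,0,0],[0,0,0],[0,0,0],[0,0,0],[0,0,0]]}' 1; python3 -m jog '{"xyz":[[0,0,0.5],[0,0,1],[0,0,1],[0,0,1],[0,0,1],[0,0,1],[0,-0.5,0.8],[0,0,0]],"angular":[[0,0,0],[0,0,0],[0,0,0],[0,0,0],[0,0,0],[0,0,0],[0,0,0],[0,0,0]]}'; python3 look.py w25;python3 to.py 30 21.1 150
```

```text
time: 42.7
tool_pos: [586.2, 261.7, 10.4]
tcp_rot: [-3.14, -0.007, 0.017]
contact_force: [0.2, 0.6, -1.4]
grip_width: 9.7
time: 43.5
tool_pos: [584.8, 251.1, 144.7]
tcp_rot: [-3.14, -0.007, 0.017]
contact_force: [-0.5, 0.7, -1.0]
grip_width: 9.6
t 43.5 p [584.8 251.1 144.7] r [-3.14  -0.007  0.017] F [-0.5  0.7 -1. ] g 9.6
t 43.55 p [584.2 251.7 143.4] r [-3.14  -0.005  0.017] F [ 0.1  0.4 -1.1] g 10.0
rack now [-370.   -35.2] target [ 542.5 -150.1  150. ] delta/20 [ -2.09 -20.09   0.33] rot z/6 -2.49 tilt fix wx,wy/6 -0.02 0.05 rail dir [-0.24081325 -0.97057147]
```

View pics/w25.png

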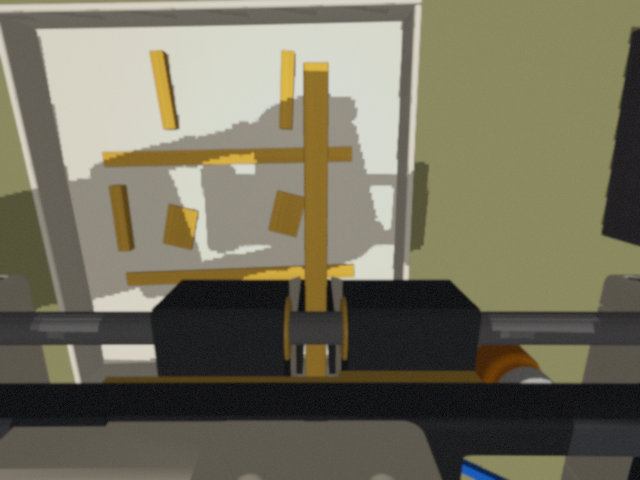

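```bash
python3 -m jog '{"xyz":[[-0.07,-0.98,0.1],[-0.07,-0.98,0.1],[-0.07,-0.98,0.05],[-0.07,-0.98,0.05],[-0.07,-0.98,0.05],[-0.07,-0.98,0.05],[-0.07,-0.98,0.05],[-0.07,-0.98,0.05],[-0.07,-0.98,0.05],[-0.07,-0.98,0.05]],"angular":[[0,-0.01,-0.12],[0,-0.01,-0.12],[0,-0.01,-0.12],[0,-0.02,-0.12],[0,-0.02,-0.12],[0,-0.02,-0.12],[0,-0.02,-0.12],[0,-0.02,-0.12],[0,-0.02,-0.12],[0,-0.02,-0.12]]}'; python3 to.py 30 21.1 150
```

```text
time: 44.55
tool_pos: [561.4, 40.3, 147.2]
tcp_rot: [3.141, -0.007, -0.12]
contact_force: [0.4, 0.8, -1.7]
grip_width: 9.5
t 44.55 p [561.4  40.3 147.2] r [ 3.141 -0.007 -0.12 ] F [ 0.4  0.8 -1.7] g 9.5
rack now [-159.4   -6.4] target [ 542.5 -150.1  150. ] delta/20 [-0.95 -9.52  0.14] rot z/6 -1.18 tilt fix wx,wy/6 0.01 0.06 rail dir [-0.24081325 -0.97057147]
```

```bash
python3 -m jog '{"xyz":[[-0.07,-0.98,0.05],[-0.07,-0.98,0.05],[-0.07,-0.98,0.05],[-0.07,-0.98,0.05],[-0.07,-0.98,0.05],[-0.07,-0.98,0.05],[-0.05,-0.98,0],[-0.05,-0.98,0],[-0.05,-0.9,0],[0,-0.2,0]],"angular":[[0,-0.01,-0.12],[0,-0.01,-0.12],[0,-0.01,-0.12],[0,-0.01,-0.12],[0,-0.01,-0.12],[0,-0.01,-0.12],[0,0,-0.12],[0,0,-0.12],[0,0,-0.12],[0,0,-0.05]]}'; python3 -m jog '{"xyz":[[0,0,0],[0,0,0]],"angular":[[0,0,0],[0,0,0]]}';python3 to.py 27 21.1 72
```

```text
time: 45.55
tool_pos: [537.1, -157.3, 146.0]
tcp_rot: [3.14, 0.004, -0.26]
contact_force: [0.2, 0.5, -2.3]
grip_width: 9.4
time: 45.75
tool_pos: [535.6, -157.9, 145.0]
tcp_rot: [3.141, 0.006, -0.262]
contact_force: [0.7, 0.5, -2.1]
grip_width: 9.5
t 45.75 p [ 535.6 -157.9  145. ] r [ 3.141  0.006 -0.262] F [ 0.7  0.5 -2.1] g 9.5
rack now [39.2 16.3] target [ 543.2 -147.2   72. ] delta/20 [ 0.38  0.53 -3.65] rot z/6 0.18 tilt fix wx,wy/6 0.0 -0.06 rail dir [-0.24081325 -0.97057147]
```

```bash
python3 -m jog '{"xyz":[[0.38,0.53,0],[0,0,-0.3],[0,0,-0.9],[0,0,-0.9],[0,0,-0.9],[0,0,-0.4],[0,0,0],[0,0,0]],"angular":[[0,-0.06,0.18],[0,0,0],[0,0,0],[0,0,0],[0,0,0],[0,0,0],[0,0,0],[0,0,0]]}';python3 to.py 30 21.1 60;  python3 look.py w26; python3 -c "
from h import *
i=cv2.imread('pics/w26.png')[:,:,::-1];crop(i,210,50,210,240,3,'pics/w26a.png')"
```

```text
time: 46.55
tool_pos: [545.1, -139.5, 74.0]
tcp_rot: [-3.139, -0.002, -0.232]
contact_force: [0.1, 0.1, -1.5]
grip_width: 9.5
t 46.55 p [ 545.1 -139.5   74. ] r [-3.139e+00 -2.000e-03 -2.320e-01] F [ 0.1  0.1 -1.5] g 9.5
rack now [19.1 21.1] target [ 542.5 -150.1   60. ] delta/20 [-0.13 -0.53 -0.7 ] rot z/6 -0.11 tilt fix wx,wy/6 -0.02 0.02 rail dir [-0.24081325 -0.97057147]
t 46.55 p [ 545.1 -139.5   74. ] r [-3.139e+00 -2.000e-03 -2.320e-01] F [ 0.1  0.1 -1.5] g 9.5
```

View pics/w26a.png

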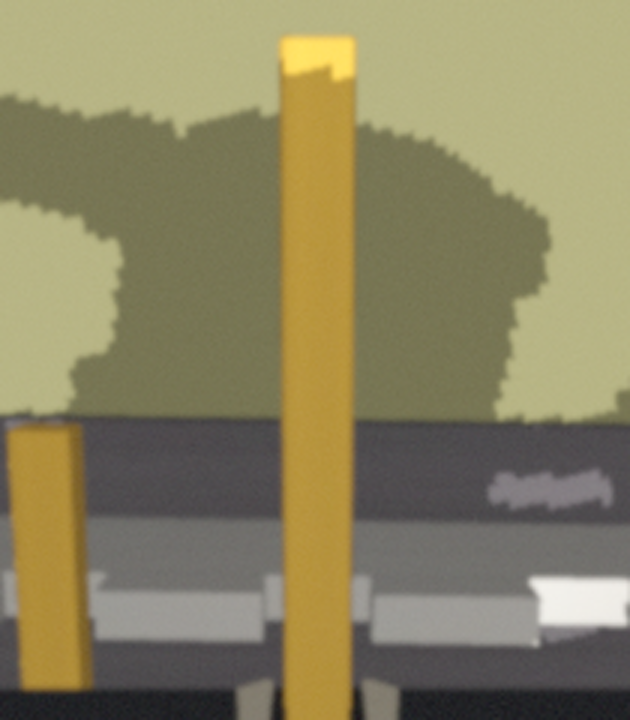

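```bash
python3 -m jog '{"xyz":[[-0.1,-0.45,0],[0,0,0],[0,0,0],[0,0,-0.3],[0,0,-0.3],[0,0,0],[0,0,0]],"angular":[[0,0.02,-0.1],[0,0,0],[0,0,0],[0,0,0],[0,0,0],[0,0,0],[0,0,0]]}';python3 to.py 70 21.1 59; python3 look.py w27; python3 -c "
from h import *
i=cv2.imread('pics/w27.png')[:,:,::-1];crop(i,210,50,210,240,3,'pics/w27a.png')"
```

```text
time: 47.3
tool_pos: [544.2, -150.3, 63.5]
tcp_rot: [-3.141, -0.004, -0.244]
contact_force: [-0.1, 0.7, -2.1]
grip_width: 9.6
t 47.3 p [ 544.2 -150.3   63.5] r [-3.141 -0.004 -0.244] F [-0.1  0.7 -2.1] g 9.6
rack now [29.8 22.8] target [ 532.8 -188.9   59. ] delta/20 [-0.57 -1.93 -0.22] rot z/6 0.01 tilt fix wx,wy/6 -0.01 0.04 rail dir [-0.24081325 -0.97057147]
t 47.3 p [ 544.2 -150.3   63.5] r [-3.141 -0.004 -0.244] F [-0.1  0.7 -2.1] g 9.6
```

View pics/w27a.png

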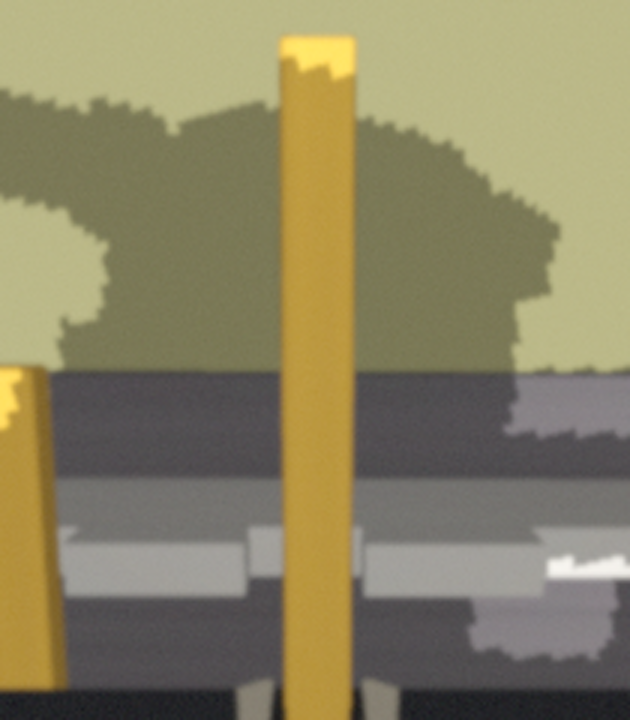

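```bash
python3 -m jog '{"xyz":[[-0.09,0.01,-0.2],[0,0,0],[0,0,0]],"angular":[[0,0.03,0],[0,0,0],[0,0,0]]}';python3 to.py 70 20.9 59
```

```text
time: 47.65
tool_pos: [542.2, -149.9, 59.1]
tcp_rot: [-3.142, -0.001, -0.244]
contact_force: [0.4, -0.4, -2.4]
grip_width: 10.0
t 47.65 p [ 542.2 -149.9   59.1] r [-3.142e+00 -1.000e-03 -2.440e-01] F [ 0.4 -0.4 -2.4] g 10.0
rack now [29.9 20.8] target [ 532.6 -188.9   59. ] delta/20 [-0.48 -1.95 -0.01] rot z/6 0.0 tilt fix wx,wy/6 -0.0 0.01 rail dir [-0.24081325 -0.97057147]
```

```bash
python3 -m jog '{"xyz":[[-0.12,-0.5,0],[-0.12,-0.5,0],[-0.12,-0.5,0],[0,0,0]],"angular":[[0,0,0],[0,0,0],[0,0,0],[0,0,0]]}';python3 to.py 70 20.9 56
```

```text
time: 48.05
tool_pos: [534.5, -183.1, 59.4]
tcp_rot: [3.141, -0.002, -0.243]
contact_force: [0.5, -0.7, -1.3]
grip_width: 9.8
t 48.05 p [ 534.5 -183.1   59.4] r [ 3.141e+00 -2.000e-03 -2.430e-01] F [ 0.5 -0.7 -1.3] g 9.8
rack now [63.9 21.3] target [ 532.6 -188.9   56. ] delta/20 [-0.09 -0.29 -0.17] rot z/6 0.0 tilt fix wx,wy/6 0.01 0.01 rail dir [-0.24081325 -0.97057147]
```

```bash
python3 -m jog '{"xyz":[[-0.09,-0.28,0],[0,0,0],[0,0,-0.17],[0,0,0],[0,0,0]],"angular":[[0,0,0],[0,0,0],[0,0,0],[0,0,0],[0,0,0]]}'; python3 -m jog '{"xyz":[[0,0,0],[0,0,0],[0,0,0],[0,0,0.4],[0,0,1],[0,0,1],[0,0,1],[0,0,0.8],[0,0,0]],"angular":[[0,0,0],[0,0,0],[0,0,0],[0,0,0],[0,0,0],[0,0,0],[0,0,0],[0,0,0],[0,0,0]]}' 0.55; python3 look.py w28; python3 -c "
from h import *
crop(capture('scene'),130,170,160,150,5,'pics/s28.png')
crop(capture('top'),170,185,130,120,6,'pics/t28.png')"
```

```text
time: 48.55
tool_pos: [532.7, -189.9, 56.4]
tcp_rot: [3.141, -0.003, -0.245]
contact_force: [-0.0, -0.6, -0.6]
grip_width: 9.7
time: 49.45
tool_pos: [532.9, -188.8, 145.7]
tcp_rot: [3.141, -0.004, -0.243]
contact_force: [0.5, -0.9, -0.6]
grip_width: 20.7
t 49.45 p [ 532.9 -188.8  145.7] r [ 3.141 -0.004 -0.243] F [ 0.5 -0.9 -0.6] g 20.7
```

View pics/s28.png

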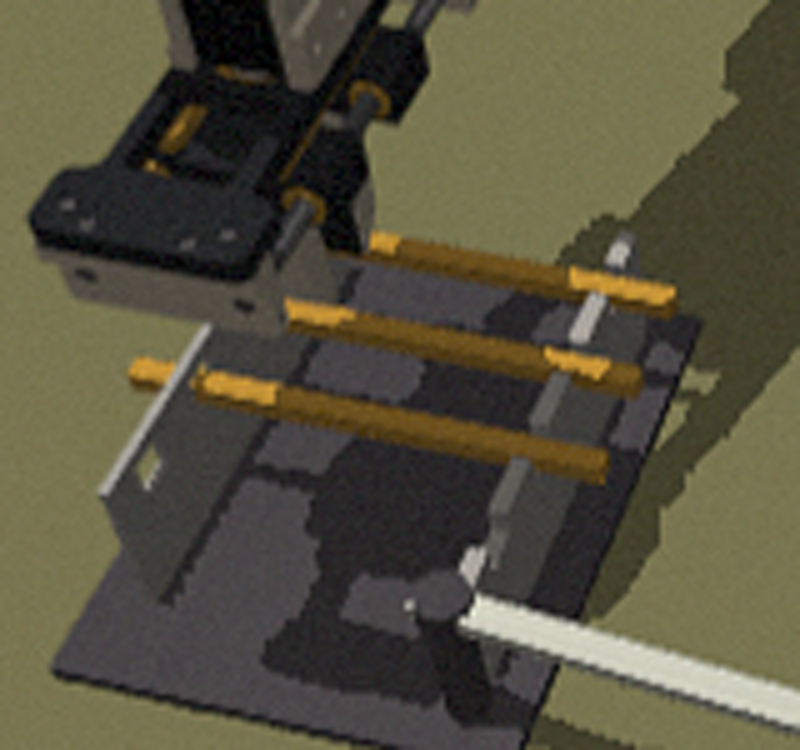

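View pics/t28.png

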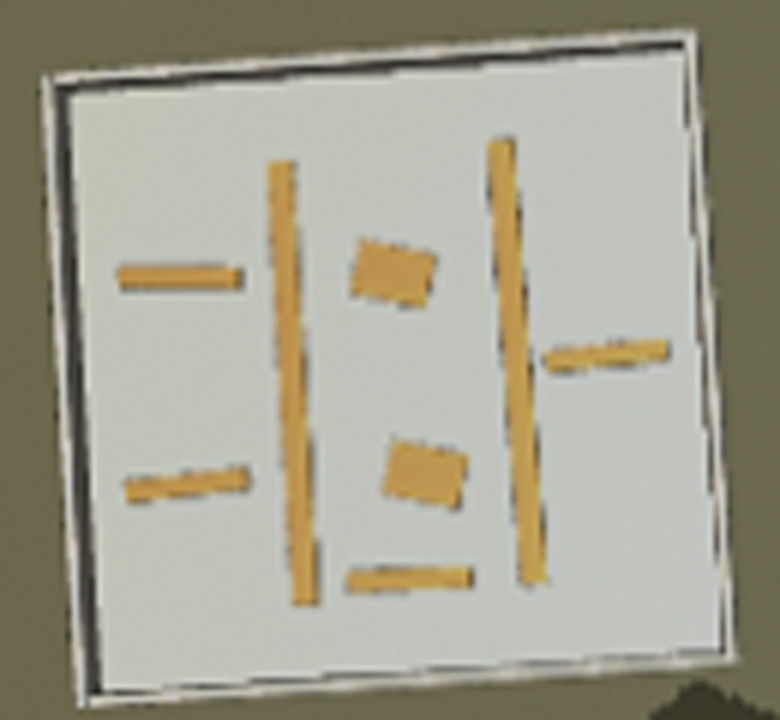

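View pics/w28.png

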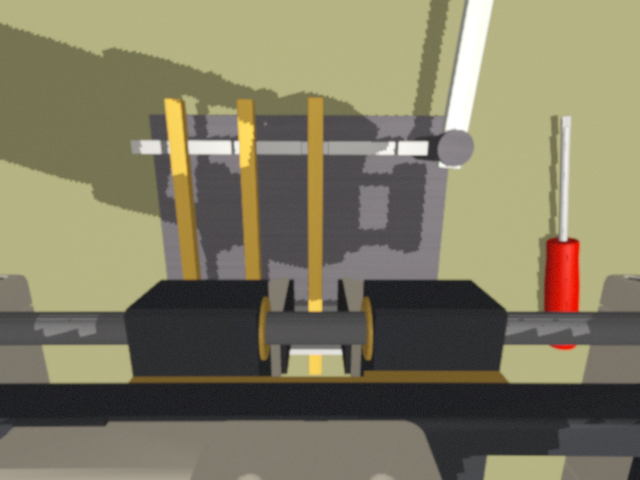

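```bash
python3 -m jog '{"xyz":[[0.64,0.9,0.1],[0.64,0.9,0.1],[0.64,0.9,0.1],[0.64,0.9,0.05],[0.64,0.9,0.05],[0.64,0.9,0.05],[0.64,0.9,0.05],[0.64,0.9,0.05],[0.64,0.9,0.05],[0.64,0.9,0.05]],"angular":[[0,-0.02,-0.07],[0,-0.02,-0.07],[0,-0.02,-0.07],[0,-0.02,-0.07],[0,-0.02,-0.07],[0,-0.02,-0.07],[0,-0.02,-0.07],[0,-0.02,-0.07],[0,-0.02,-0.07],[0,-0.02,-0.07]]}' 0
python3 -m jog '{"xyz":[[0.64,0.9,0],[0.64,0.8,0],[0.4,0.4,0],[0,0,0],[0,0,0]],"angular":[[0,0,-0.07],[0,0,-0.07],[0,0,0],[0,0,0],[0,0,0]]}'; python3 look.py w29
```

```text
time: 50.6
tool_pos: [655.6, -2.0, 140.9]
tcp_rot: [-3.136, 0.007, -0.325]
contact_force: [-0.1, 0.4, -0.5]
grip_width: 46.2
time: 51.1
tool_pos: [688.0, 44.9, 132.0]
tcp_rot: [-3.139, 0.019, -0.337]
contact_force: [0.7, -0.1, -0.3]
grip_width: 45.7
t 51.1 p [688.   44.9 132. ] r [-3.139  0.019 -0.337] F [ 0.7 -0.1 -0.3] g 45.7
```

View pics/w29.png

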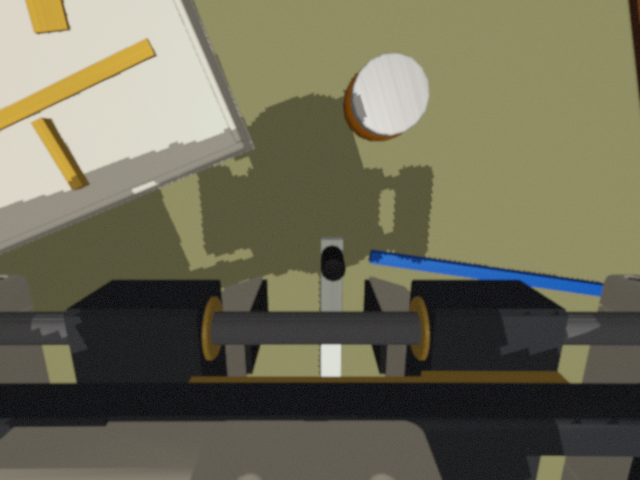

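```bash
python3 -m jog '{"xyz":[[0.4,-0.05,0],[0,0,-0.5],[0,0,-0.9],[0,0,-0.7],[0,0,-0.1],[0,0,0],[0,0,0]],"angular":[[0,-0.15,0],[0,0,0],[0,0,0],[0,0,0],[0,0,0],[0,0,0],[0,0,0]]}' 0; python3 look.py w30
```

```text
time: 51.85
tool_pos: [695.2, 40.3, 84.9]
tcp_rot: [-3.134, 0.004, -0.341]
contact_force: [0.1, -0.3, -0.7]
grip_width: 46.0
t 51.85 p [695.2  40.3  84.9] r [-3.134  0.004 -0.341] F [ 0.1 -0.3 -0.7] g 46.0
```

View pics/w30.png

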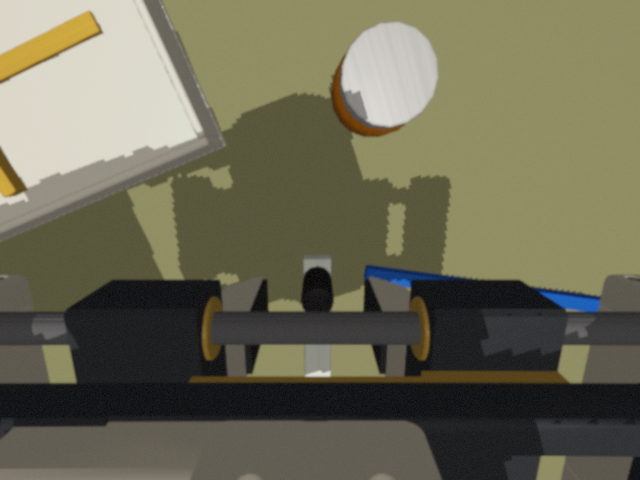

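```bash
sed -i "s/^v=np.load.*/v=np.array([529.2,-115.9,-1.814]);H=(0,108.5)/" arc.py; python3 -m jog '{"xyz":[[0,0.1,0],[0,0,0],[0,0,0],[0,0,0]],"angular":[[0,0,0],[0,0,0],[0,0,0],[0,0,0]]}' 0.58; python3 arc.py 0 20
```

```text
time: 52.3
tool_pos: [696.4, 42.7, 87.3]
tcp_rot: [-3.133, 0.0, -0.341]
contact_force: [0.2, 0.3, 0.1]
grip_width: 20.8
t 52.3 p [696.4  42.7  87.3] r [-3.133  0.    -0.341] F [0.2 0.3 0.1] g 20.8
hinge [ 634.5 -142. ] r 194.8 a 1.651 yaw err deg 1.0
1.568 [-0.71  0.48] rot 0.96
1.486 [-0.81  0.16] rot 0.79
1.403 [-0.82  0.1 ] rot 0.79
1.321 [-0.82  0.03] rot 0.79
1.238 [-0.82 -0.04] rot 0.79
1.156 [-0.82 -0.11] rot 0.79
1.073 [-0.81 -0.17] rot 0.79
0.991 [-0.79 -0.24] rot 0.79
0.908 [-0.77 -0.3 ] rot 0.79
0.825 [-0.74 -0.37] rot 0.79
0.743 [-0.71 -0.43] rot 0.79
0.66 [-0.67 -0.48] rot 0.79
0.578 [-0.63 -0.54] rot 0.79
0.495 [-0.58 -0.59] rot 0.79
0.413 [-0.53 -0.63] rot 0.79
0.33 [-0.48 -0.67] rot 0.79
0.248 [-0.42 -0.71] rot 0.79
0.165 [-0.36 -0.74] rot 0.79
0.083 [-0.3  -0.77] rot 0.79
0.0 [-0.23 -0.79] rot 0.79
```

```bash
python3 -m jog '{"xyz":[[-0.71,0.45,-0.1],[-0.81,0.16,-0.05],[-0.82,0.1,0],[-0.82,0.03,0],[-0.82,-0.04,0],[-0.82,-0.11,0],[0,0,0]],"angular":[[0,0,0.9],[0,0,0.79],[0,0,0.79],[0,0,0.79],[0,0,0.79],[0,0,0.79],[0,0,0]]}'; python3 arc.py 0 14
```

```text
time: 53.0
tool_pos: [599.2, 54.8, 85.6]
tcp_rot: [-3.132, -0.006, 0.187]
contact_force: [-0.8, -0.3, 0.7]
grip_width: 19.4
t 53.0 p [599.2  54.8  85.6] r [-3.132 -0.006  0.187] F [-0.8 -0.3  0.7] g 19.4
hinge [ 634.5 -142. ] r 200.0 a 1.15 yaw err deg -0.6
1.068 [-0.8  -0.18] rot 0.69
0.986 [-0.78 -0.24] rot 0.78
0.904 [-0.76 -0.31] rot 0.78
0.822 [-0.73 -0.37] rot 0.78
0.739 [-0.7  -0.43] rot 0.78
0.657 [-0.66 -0.48] rot 0.78
0.575 [-0.62 -0.54] rot 0.78
0.493 [-0.58 -0.59] rot 0.78
0.411 [-0.53 -0.63] rot 0.78
0.329 [-0.47 -0.67] rot 0.78
0.246 [-0.42 -0.71] rot 0.78
0.164 [-0.36 -0.74] rot 0.78
0.082 [-0.29 -0.77] rot 0.78
0.0 [-0.23 -0.79] rot 0.78
```

```bash
python3 -m jog '{"xyz":[[-0.8,-0.18,-0.05],[-0.78,-0.24,0],[-0.76,-0.31,0],[-0.73,-0.37,0],[-0.7,-0.43,0],[-0.66,-0.48,0],[-0.62,-0.54,0],[0,0,0]],"angular":[[0,0,0.69],[0,0,0.78],[0,0,0.78],[0,0,0.78],[0,0,0.78],[0,0,0.78],[0,0,0.78],[0,0,0]]}'; python3 arc.py 0 7
```

```text
time: 53.8
tool_pos: [504.3, 3.2, 87.4]
tcp_rot: [-3.137, -0.019, 0.752]
contact_force: [-0.7, -0.3, 0.5]
grip_width: 19.4
t 53.8 p [504.3   3.2  87.4] r [-3.137 -0.019  0.752] F [-0.7 -0.3  0.5] g 19.4
hinge [ 634.5 -142. ] r 195.1 a 0.597 yaw err deg -1.2
0.512 [-0.77 -0.41] rot 0.61
0.426 [-0.56 -0.65] rot 0.81
0.341 [-0.5  -0.69] rot 0.81
0.256 [-0.44 -0.73] rot 0.81
0.171 [-0.38 -0.77] rot 0.81
0.085 [-0.31 -0.79] rot 0.81
0.0 [-0.24 -0.82] rot 0.81
```

```bash
python3 -m jog '{"xyz":[[-0.77,-0.41,-0.1],[-0.56,-0.65,0],[-0.5,-0.69,0],[-0.44,-0.73,0],[0,0,0],[0,0,0]],"angular":[[0,0.1,0.61],[0,0,0.81],[0,0,0.81],[0,0,0.81],[0,0,0],[0,0,0]]}'; python3 arc.py 0 4; python3 look.py w31
```

```text
time: 54.4
tool_pos: [466.8, -46.8, 87.4]
tcp_rot: [-3.138, -0.017, 1.056]
contact_force: [-0.1, -0.1, 0.3]
grip_width: 18.9
t 54.4 p [466.8 -46.8  87.4] r [-3.138 -0.017  1.056] F [-0.1 -0.1  0.3] g 18.9
hinge [ 634.5 -142. ] r 192.9 a 0.273 yaw err deg -0.1
0.205 [-0.63 -0.43] rot 0.63
0.137 [-0.27 -0.63] rot 0.65
0.068 [-0.23 -0.64] rot 0.65
0.0 [-0.19 -0.66] rot 0.65
t 54.4 p [466.8 -46.8  87.4] r [-3.138 -0.017  1.056] F [-0.1 -0.1  0.3] g 18.9
```

View pics/w31.png

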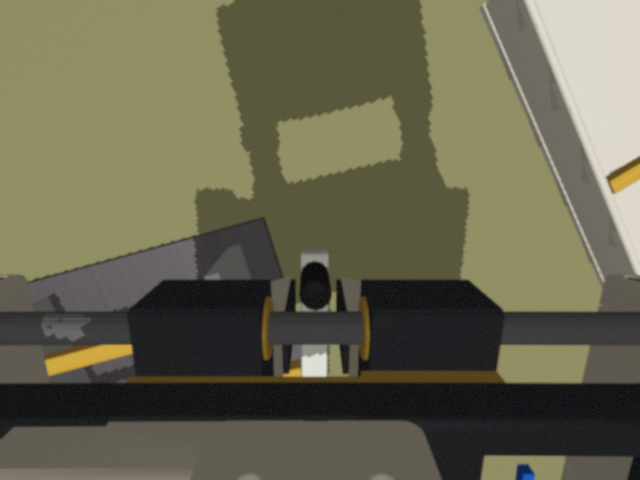

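```bash
python3 -m jog '{"xyz":[[-0.6,-0.43,-0.1],[-0.3,-0.63,0],[-0.25,-0.64,0],[0,0,0],[0,0,0]],"angular":[[0,0.1,0.63],[0,0,0.65],[0,0,0.65],[0,0,0],[0,0,0]]}'; python3 arc.py 0 1; python3 look.py w32
```

```text
time: 54.95
tool_pos: [447.8, -78.4, 85.7]
tcp_rot: [-3.132, -0.014, 1.256]
contact_force: [0.5, -0.6, 0.1]
grip_width: 18.8
t 54.95 p [447.8 -78.4  85.7] r [-3.132 -0.014  1.256] F [ 0.5 -0.6  0.1] g 18.8
hinge [ 634.5 -142. ] r 197.2 a 0.085 yaw err deg -0.8
0.0 [-0.37 -0.77] rot 0.69
t 54.95 p [447.8 -78.4  85.7] r [-3.132 -0.014  1.256] F [ 0.5 -0.6  0.1] g 18.8
```

View pics/w32.png

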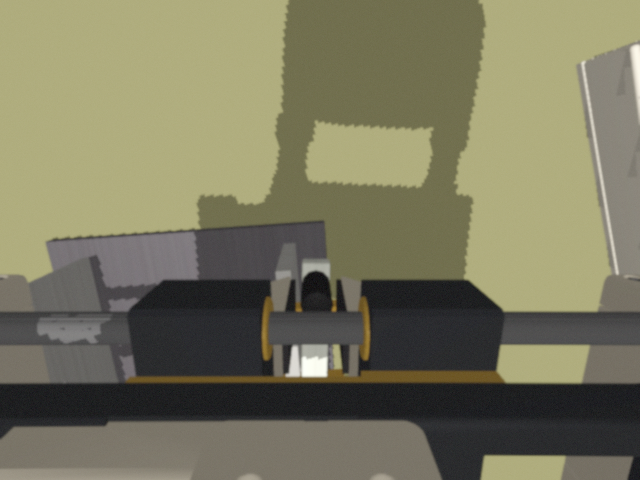

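```bash
python3 -m jog '{"xyz":[[-0.15,-0.45,0],[-0.12,-0.4,0],[0,0,0],[0,0,0]],"angular":[[0,0,0.35],[0,0,0.35],[0,0,0],[0,0,0]]}'; python3 arc.py -0.015 1
```

```text
time: 55.4
tool_pos: [444.0, -92.9, 85.7]
tcp_rot: [-3.132, -0.015, 1.327]
contact_force: [0.3, 0.0, -0.1]
grip_width: 19.4
t 55.4 p [444.  -92.9  85.7] r [-3.132 -0.015  1.327] F [ 0.3  0.  -0.1] g 19.4
hinge [ 634.5 -142. ] r 196.8 a 0.009 yaw err deg -0.5
-0.015 [-0.21 -0.2 ] rot 0.15
```

```bash
python3 -m jog '{"xyz":[[-0.05,-0.15,0],[-0.03,-0.12,0]],"angular":[[0,0,0],[0,0,0]]}'; python3 -m jog '{"xyz":[[-0.02,-0.12,0],[0,0,0]],"angular":[[0,0,0],[0,0,0]]}';python3 arc.py -0.015 1; python3 look.py w33; python3 -c "
from h import *
i=cv2.imread('pics/w33.png')[:,:,::-1];crop(i,200,200,240,200,3,'pics/w33a.png')
crop(capture('scene'),130,170,160,150,5,'pics/s33.png')"
```

```text
time: 55.6
tool_pos: [442.7, -97.1, 85.7]
tcp_rot: [-3.132, -0.016, 1.325]
contact_force: [2.0, 10.5, 0.2]
grip_width: 19.2
time: 55.8
tool_pos: [442.7, -96.5, 85.7]
tcp_rot: [-3.132, -0.021, 1.322]
contact_force: [-0.3, 0.4, 1.1]
grip_width: 19.1
t 55.8 p [442.7 -96.5  85.7] r [-3.132 -0.021  1.322] F [-0.3  0.4  1.1] g 19.1
hinge [ 634.5 -142. ] r 197.1 a -0.01 yaw err deg 0.9
-0.015 [-0.15 -0.01] rot 0.2
t 55.8 p [442.7 -96.5  85.7] r [-3.132 -0.021  1.322] F [-0.3  0.4  1.1] g 19.1
```

View pics/w33a.png

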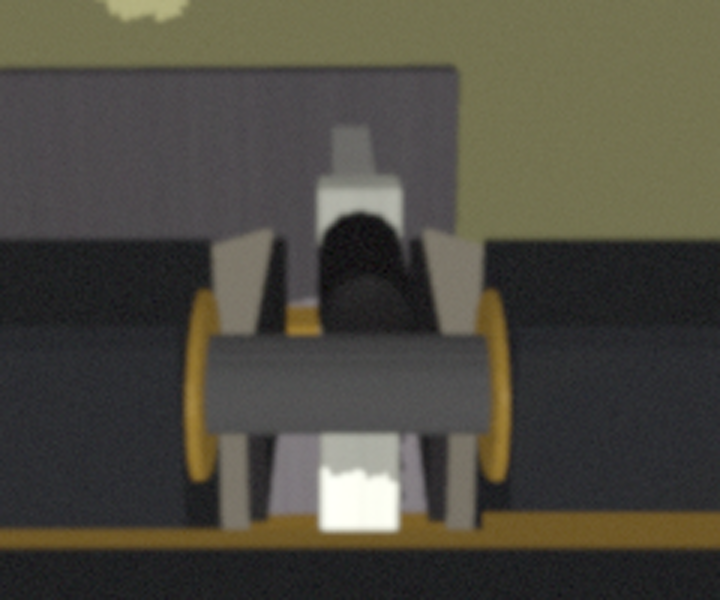

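View pics/s33.png

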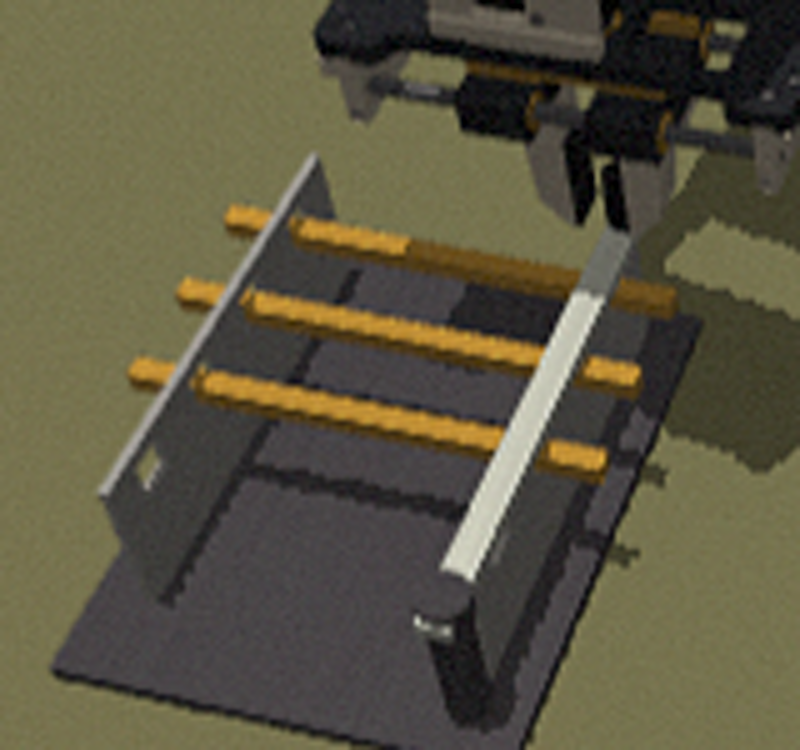

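```bash
python3 -m jog '{"xyz":[[0,0,0],[0,0,0],[0,0,0],[0,0,0.5],[0,0,1],[0,0,1],[0,0,1],[0,0,1],[0.1,0.3,0.5],[0,0,0]],"angular":[[0,0,0],[0,0,0],[0,0,0],[0,0,0],[0,0,0],[0,0,0],[0,0,0],[0,0,0],[0,0,0],[0,0,0]]}' 0.35; python3 look.py w34; python3 -c "
from h import *
t=capture('top');crop(t,350,180,110,120,5,'pics/t34.png');cv2.imwrite('pics/t34f.png',t[:,:,::-1])"
```

```text
time: 56.9
tool_pos: [443.8, -92.6, 193.5]
tcp_rot: [-3.133, -0.017, 1.321]
contact_force: [-0.6, -0.2, -0.1]
grip_width: 30.0
t 56.9 p [443.8 -92.6 193.5] r [-3.133 -0.017  1.321] F [-0.6 -0.2 -0.1] g 30.0
```

View pics/t34f.png

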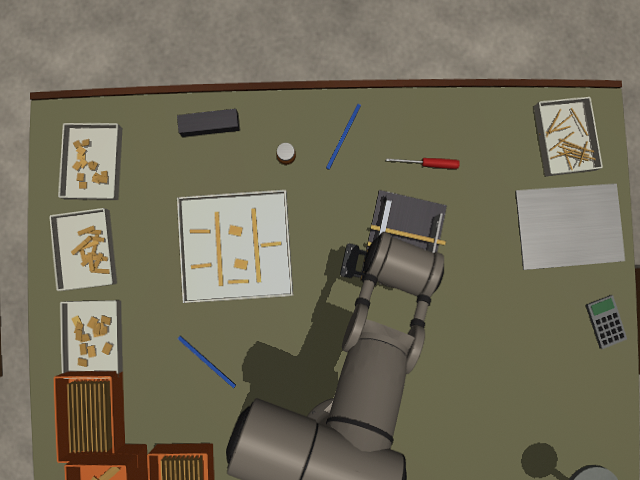

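View pics/w34.png

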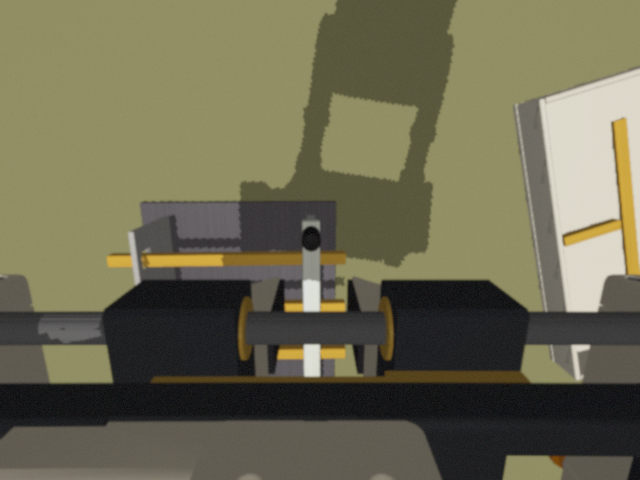

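```bash
python3 -m jog '{"xyz":[[0,1,0.2],[0,1,0.2],[0,1,0.2],[0,1,0.2],[0,1,0.2],[0,1,0.2],[0,1,0.2],[0,1,0.2],[0,0.5,0],[0,0,0]],"angular":[[0,0,0],[0,0,0],[0,0,0],[0,0,0],[0,0,0],[0,0,0],[0,0,0],[0,0,0],[0,0,0],[0,0,0]]}'; python3 -c "
from h import *
st();crop(capture('top'),350,180,110,120,5,'pics/t35.png');crop(capture('scene'),130,170,160,150,5,'pics/s35.png')"
```

```text
time: 58.0
tool_pos: [437.5, 80.9, 216.8]
tcp_rot: [-3.114, -0.014, 1.317]
contact_force: [0.3, 0.8, -0.5]
grip_width: 29.5
t 58.0 p [437.5  80.9 216.8] r [-3.114 -0.014  1.317] F [ 0.3  0.8 -0.5] g 29.5
```

View pics/t35.png

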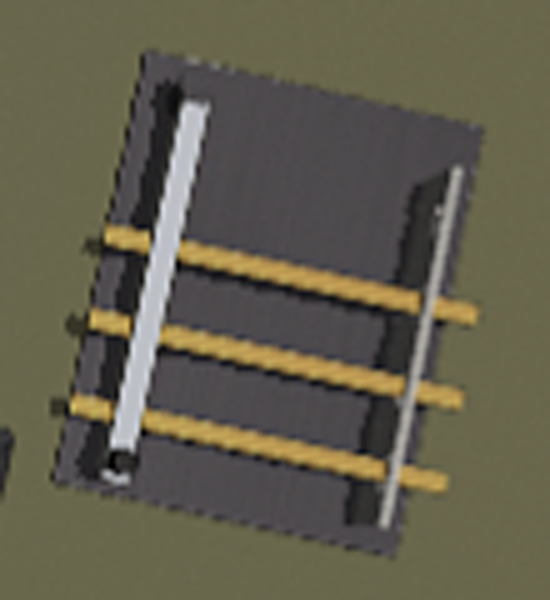

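View pics/s35.png

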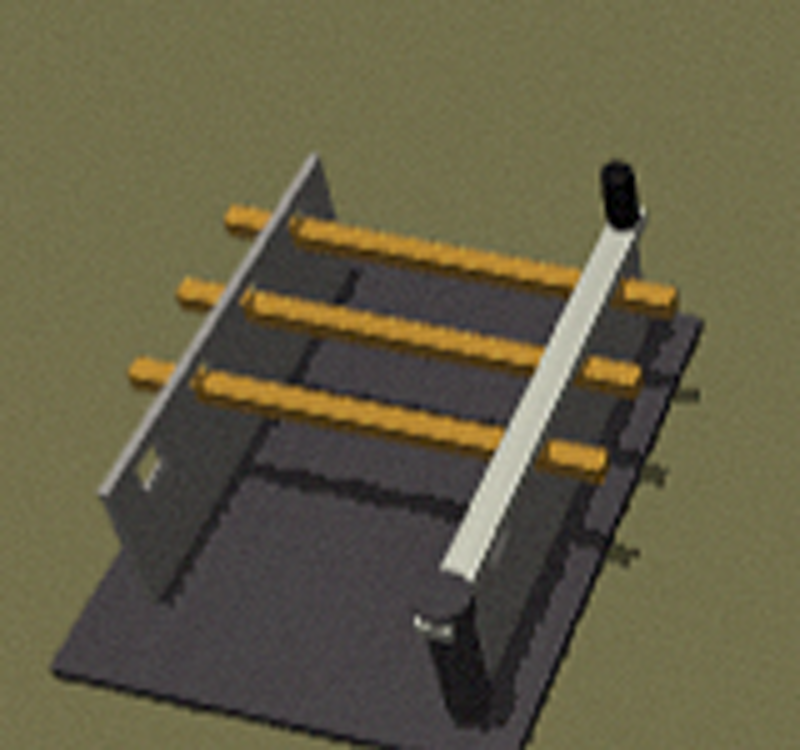

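```bash
python3 - <<'E'
from h import *
from to import inv
T=camera_params('top');S=camera_params('scene')
for n,c,off,uv,z in [('knobT',T,[350,180],[122,461],107),('knobS',S,[130,170],[617,170],107)]:
    q=atz(c,(np.array([uv])+.5)/5-.5+off,z);print(n,q.round(1),inv(q[0,:2]).round(1))
E
python3 - <<'E'
import cv2
i=cv2.imread('pics/t35.png');cv2.imwrite('pics/t35b.png',cv2.resize(i[380:520,50:210],None,fx=4,fy=4))
E
```

```text
knobT [[438.8 -91.6 107. ]] [ -1.8 -93.6]
knobS [[440.2 -93.3 107. ]] [ -0.5 -91.8]
```

View pics/t35b.png

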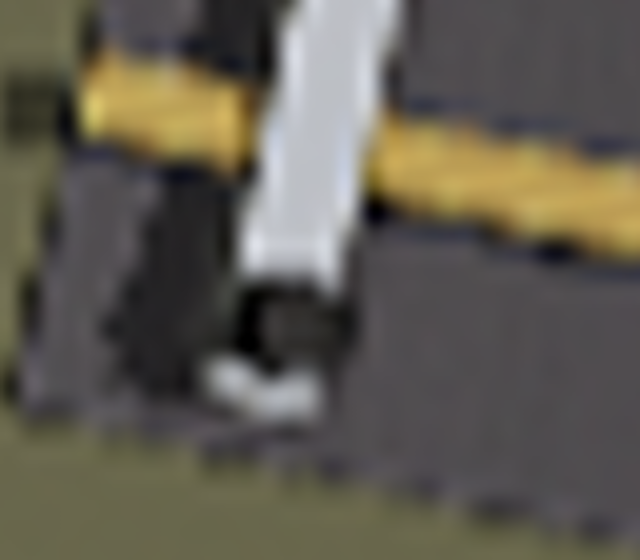

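```bash
python3 -c "
from plant import bot
print(bot.close_job())"
```

```text
the job is handed in; nothing more can be done
None
```

The job is done and handed in at about 58 s of the 210 s allowed. I swung the keeper out to about 1.65–1.68, put the stray offcut back flat in the tray, racked the three full-length brass rods, and swung the keeper shut. One of the four possible rods was absent.

**During the run:** the middle rod in the tray was knocked aside. I found it again with the top camera and picked it up from its new place. I saw no grip slip.

**Last checks:**
- **Rods:** all three (eyes 0, 1 and 2) pass through their eyes and lie in the notches opposite. By the gripper position, each sticks out about 3 cm at both ends.
- **Keeper:** it reached its stop with about 10 N of contact. Both fixed cameras put the knob within about 2 mm of the shut line, which is as fine as the camera calibration allows.
- **Tray:** it holds four offcuts, two tabs and two strips.
- **Bystanders:** the jar, screwdriver and blue look-alikes looked unmoved.

**What disagreed:** positions from the three cameras differed by 1–2 mm, and the tool's own position was off from the notches by about 1.4 mm. I lined each rod up with its notch from the wrist picture instead. No check failed.

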